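# Dry-fit the frame of a tool tote

### The job

Dry-fit this tool tote before it is glued: stand the two gabled ends, notches up, in the two wide grooves of the base board and the low divider in the narrow groove between them, all pushed fully down, upright and centred across the board. Then lay the handle rail lengthwise over the board in the notches of both ends, fully seated, its ends sticking out equally. Leave the glue bottle and the tape measure where they are.

Things in the scene. Friction and masses are not known exactly. Their poses are not given: they have to be found in the camera images.
- end_a_mid (a point): one of two identical house-shaped boards of pale wood, on edge: 120 mm wide (x), 20 thick (y), 125 tall (z up), sides tapering from 58 mm up to 62 mm wide at the top; in the top edge a notch 14 mm deep, 26 wide at its floor, 40 at its mouth. Point: centre, 62.5 mm up; yaw + pi is alike. 0.14 kg. Grip across the thickness about 25 mm above the point, where the fingers clear the notch.
- end_b_mid (a point): the other of the two identical tote ends: same shape, size, point and axes as end_a_mid.
- divider_mid (a point): the tote's divider: a plain rectangular board of pale wood standing on its long edge, 110 mm wide (x), 12 thick (y), 78 tall (z up), 0.06 kg; the lowest and thinnest of the three standing boards. Point: its centre, 39 mm above its lower edge; yaw + pi is alike. Grip it across the thickness.
- rail_mid (a point): the tote's handle rail: a straight bar of pale wood with rounded edges lying on the bench, 250 mm long (its y axis), 22 mm wide (its x axis), 26 mm tall (z up), about 0.09 kg. The point is its centre, 13 mm above its underside; either end first is alike.
- tote_base: pale base board on a thin black mat; stays put. Board 130 (x) by 250 (y) by 20 mm, its top 23 mm above the bench. Three grooves 8 mm deep cross it along x, mouths eased 3 mm a side. Origin: under the board's centre, at bench height, z up. With all home, the notch floors are 126 mm and the rail's centre 139 mm above it.
- groove_left (a point): middle of the floor of the wide groove (23 mm wide, for an end) at the +y end of the base board, 100 mm from the board's centre; 15 mm above the bench, 8 mm below the board's top. Axes as the base board: x along the groove, y across it.
- groove_right (a point): middle of the floor of the wide groove (23 mm wide, for an end) at the -y end of the base board, 100 mm from the board's centre; height and axes as groove_left.
- groove_narrow (a point): middle of the floor of the narrow groove (15 mm wide, for the divider) between the other two, 15 mm from the board's centre towards its +y end, so 85 mm from groove_left and 115 mm from groove_right; height and axes as groove_left.
- glue_bottle: bystander, not to be disturbed: white glue bottle with an orange spout standing behind the work, 63 mm wide, 191 mm tall; origin at the centre of its underside, z up.
- tape_measure: bystander, not to be disturbed: yellow and black tape measure lying behind the work, 62 x 85 mm, 37 mm tall; origin at the centre of its underside, z up.

How it is judged:
On the way, in this order (a step that is already met when the one before it is completed fails the run):
1. both ends stand in the wide grooves and the divider stands in the narrow groove, fully down (((horizontal distance between end_a_mid and groove_left below 0.012 m and z of end_a_mid in the frame of groove_left below 0.066 m and angle between each of end_a_mid, end_b_mid's own z axis and vertical below 0.06 rad and angle between the y axis of end_a_mid and the y axis of groove_left, either way round below 0.08 rad and horizontal distance between end_b_mid and groove_right below 0.012 m and z of end_b_mid in the frame of groove_right below 0.066 m and angle between the y axis of end_b_mid and the y axis of groove_right, either way round below 0.08 rad) or (horizontal distance between end_b_mid and groove_left below 0.012 m and z of end_b_mid in the frame of groove_left below 0.066 m and angle between each of end_b_mid, end_a_mid's own z axis and vertical below 0.06 rad and angle between the y axis of end_b_mid and the y axis of groove_left, either way round below 0.08 rad and horizontal distance between end_a_mid and groove_right below 0.012 m and z of end_a_mid in the frame of groove_right below 0.066 m and angle between the y axis of end_a_mid and the y axis of groove_right, either way round below 0.08 rad)) and horizontal distance between divider_mid and groove_narrow below 0.012 m and z of divider_mid in the frame of groove_narrow below 0.0425 m and angle between divider_mid's own z axis and vertical below 0.06 rad and angle between the y axis of divider_mid and the y axis of groove_narrow, either way round below 0.08 rad), for 0.2 s.
2. the rail lies seated in the notches of both ends (z of rail_mid in the frame of tote_base between 0.132 and 0.143 m and x of rail_mid in the frame of tote_base between -0.014 and 0.014 m and y of rail_mid in the frame of tote_base between -0.014 and 0.014 m and angle between the y axis of rail_mid and the y axis of tote_base, either way round below 0.08 rad and angle between rail_mid's own z axis and vertical below 0.1 rad), for 0.2 s.
At the end, for the whole second after the job is handed in: An end in each wide groove, the divider in the narrow one: within 12 mm of its middle, on its floor (3.5 mm), upright within 3, in line within 4 degrees. Rail in both notches, its centre 132 to 143 mm up, within 14 mm of the board's centre, in line within 4 degrees. All at rest (all of step 1 and all of step 2 and linear speed of each of end_a, end_b, divider, rail below 0.02 m/s); the robot touches nothing.
It fails at once if the glue bottle is moved more than 30 mm or knocked over (distance of glue_bottle from where it was at the start of the episode above 0.03 m or angle between glue_bottle's own z axis and vertical above 0.4 rad).
It fails at once if the tape measure is moved more than 30 mm (distance of tape_measure from where it was at the start of the episode above 0.03 m).
It also fails if it takes over 109 s, if anything falls off the work surface, if the arm or the gripper's body presses on something with over 40 N, if the wrist force passes 120 N, or if a joint passes its speed limit or range.

### The arm

A 6-joint arm with a two-finger parallel gripper is mounted at the origin on a cart in front of the work surface, level with it; the furniture and walls round the work are solid. World frame = base frame: x ahead of the robot, y to its left, z up, the work surface at z = 0. Lengths are in m, angles in rad, forces in N, time in s.
With the tool pointing down it reaches from about 0.25 to 0.725 m from the base axis. Payload 4 kg.
Tool frame: the origin (TCP) lies on the centre line of the jaws, within the pads' length; the fingertips stand 11 mm ahead of it and the grasp point (between the pads) lies 8 mm behind it; z points along the fingers, x is the direction in which the jaws open and shut, and the axes are right-handed (so a half turn about z gives the same grasp; the last joint's range is limited). The gripper opens to 85 mm and grips with 20 to 120 N. Pads are 22 mm wide; open, the fingers measure 114 mm over their backs; the gripper's body (76 mm by 85 mm) begins 54 mm behind the grasp point. The pads swing forward as they close: fully open they stand 13 mm farther back than shut.
Start: joints at [1.348, 0.241, 0.005, 1.335, 0, 1.571], TCP at [0.11, 0.488, 0.242] pointing down, gripper open.
Joint ranges: [-2.72, 2.72], [-1.05, 1.87], [-1.09, 1.28], [-1.99, 2.15], [-1.42, 1.44], [-3.14, 3.14]. Speed limits (rad/s): [2.79, 2.79, 3.14, 3.14, 3.14, 3.14].

### API

Orientations are given as a unit quaternion [x, y, z, w].
In Python, from workcell import bot, viewer, order gives the robot as it stands. The module is installed in compiled form; this text tells all that it offers.
- The arm moves only by the tool send_rows, never from a script. Its argument "increments" is a list that holds one entry, the list of rows, each a list of 4 numbers: the shift along the tool's x, y, z in m, then the turn about the tool's z in degrees. A call has exactly 8 rows; each row shifts and turns the pose as measured when the row begins, along the tool's axes as they then stand; what a row does not reach is not made up. A row lasts 1/10 s, in which the tool goes at most 50 mm and 8.59 degrees, less where a joint would pass 70% of its speed; a pose out of reach is approached as far as the arm can. A call is refused whole if a number of a shift passes 0.05 or a number of a turn 8.59, either way. A call with a gripper value outside its range is refused whole. "hand" is the closure, from -1 (fully open) to 1 (shut), so that 0 is half open, set as the call begins (left out, the last holds). The fingers move at their own pace and stop on an object; the grip force is fixed at half the most. Time passes only in rows, so rows that do not move let the fingers close, or fill a call up. It gives the time, the measured TCP pose, the force and the opening at its end, in the units of the state.
- bot.get_obs(): the state, without advancing time (a new reading comes with each control period).
- viewer.camera(name): name is "side" or "top" or "wrist"; returns a dict with "image" (400x640x3 uint8, red, green, blue), "range_z" (400x640 float32, m along the optical axis (not along the pixel's ray), 0 where there is no reading), "camera_matrix" (3x3 intrinsics, pixels), "eye" and "rotation" of the camera in the world. Camera axes: x right, y down, z forward; pixel columns grow to the right and rows downward; lengths in m; the calibration is good to about 2 mm. A picture is of the moment at which its call begins.
- order.job_done(): hands the job in, once; it reports no verdict.
The state is a dict: "clock": time; "joint_pos": joint angles; "joint_vel": joint speeds; "tau": joint torques, N m; "eef_pos": TCP position; "tool_rot": TCP orientation; "ft_force": force on the tool from outside, world axes, zero at the start; "ft_torque": the same for the moment, N m; "grip_width": finger opening in m.
Only numpy, scipy, OpenCV 4.12 (cv2) and the standard library are available. Lean on these libraries where they do the work, as an engineer would, in place of code of your own. Each camera call takes 0.05 s, during which the arm holds its last target.

## Working session

There is one attempt and no reset: what is moved stays moved. The work goes in short steps, Python scripts to look and compute and a tool call to move; the robot and the scene stay as the last step left them, time stands still between calls to the robot, and variables do not carry over. Pictures are saved under pics/ and viewed, and the job is handed in when it is done.

Besides the shell and the picture viewer there is one more tool, called after "Request:" by a JSON object that holds its "api" and its "payload". send_rows: Moves the arm, as the interface text tells. Its arguments: {"type":"object","properties":{"increments":{"type":"array","items":{"type":"array","items":{"type":"array","items":{"type":"number"}}}},"hand":{"type":"number"}},"required":["increments"]}

```bash
mkdir -p pics
python3 - <<'E'
from workcell import bot, viewer, order
import cv2, numpy as np
print(bot.get_obs())
for n in ["side","top"]:
    c=viewer.camera(n); cv2.imwrite(f"pics/{n}0.png",c["image"][:,:,::-1]); np.savez(f"{n}0.npz",**c)
    print(n,c["eye"],c["rotation"],c["camera_matrix"])
E
```

```text
{'clock': 0.0, 'joint_pos': array([1.34799645e+00, 2.41424798e-01, 3.72382229e-03, 1.33520617e+00,
       1.37457097e-05, 1.57083438e+00]), 'joint_vel': array([-0.0008792 ,  0.00040463,  0.00083538, -0.00144986, -0.00072128,
       -0.00034414]), 'tau': array([-1.11177935e-03, -3.72318578e+01,  2.52406991e+01,  1.70057552e-02,
       -1.30142826e-04, -1.31085052e-06]), 'eef_pos': array([0.11034142, 0.48704528, 0.24140688]), 'tool_rot': array([ 7.81344010e-01,  6.24099691e-01, -8.28903855e-04,  6.53343418e-04]), 'ft_force': array([-0.10184062, -0.33138827,  0.19745372]), 'ft_torque': array([-0.01196889,  0.01777451,  0.04155997]), 'grip_width': 0.0854409689505077}
side [0.60292328 0.93575342 1.19856512] [ 0.00491725  0.9438901  -0.33021572  0.0022102 ] [[474.66590844   0.         324.69570874]
 [  0.         474.66590844 197.86845909]
 [  0.           0.           1.        ]]
top [0.55040137 0.03253932 1.19300192] [-0.70128603  0.71255728 -0.00899834  0.01946915] [[396.21902908   0.         319.4900461 ]
 [  0.         396.21902908 201.37560266]
 [  0.           0.           1.        ]]
```

View pics/top0.png

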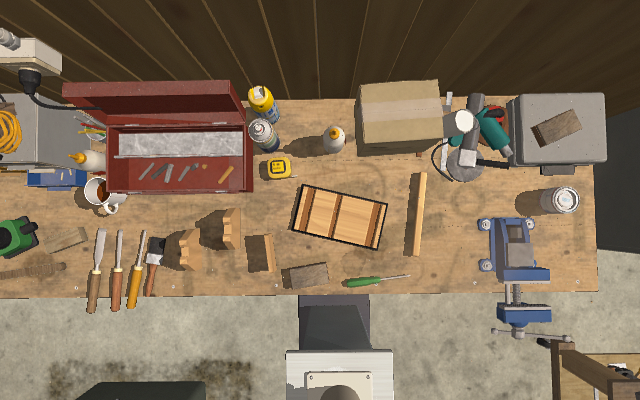

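View pics/side0.png

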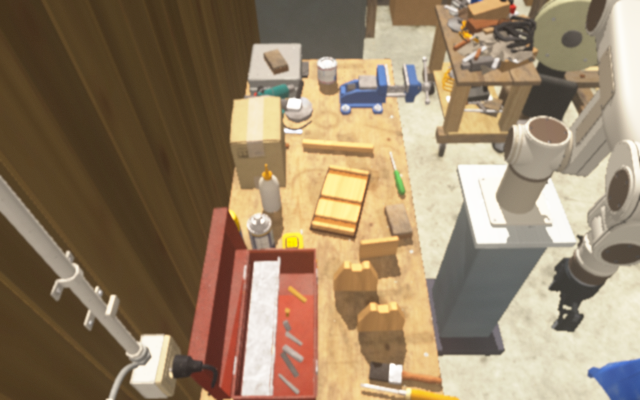

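```bash
cat > h.py <<'E'
import numpy as np, cv2
from scipy.spatial.transform import Rotation as R
def cloud(c):
    K=c["camera_matrix"]; z=np.asarray(c["range_z"],float)
    v,u=np.mgrid[0:z.shape[0],0:z.shape[1]]
    p=np.stack([(u-K[0,2])/K[0,0]*z,(v-K[1,2])/K[1,1]*z,z],-1)
    w=p@R.from_quat(c["rotation"]).as_matrix().T+c["eye"]
    w[z<=0]=np.nan
    return w
E
python3 - <<'E'
from h import *
for n in ["top","side"]:
    c=np.load(n+"0.npz"); w=cloud(c)
    if n=="top":
        for (u,v) in [(270,220),(340,215),(418,210),(345,140),(310,235),(188,240),(232,225),(260,250),(280,168),(365,210),(320,205)]: print(u,v,w[v,u].round(4))
    else:
        for (u,v) in [(350,200),(410,290),(340,148),(355,265),(378,240),(380,308)]: print(u,v,w[v,u].round(4))
im=np.load("top0.npz")["image"][150:300,140:460,::-1]
cv2.imwrite("pics/topcrop.png",cv2.resize(im,None,fx=2.5,fy=2.5,interpolation=cv2.INTER_CUBIC))
E
```

```text
270 220 [0.5449 0.1995 0.0027]
340 215 [ 0.5565 -0.0102  0.0264]
418 210 [ 0.5675 -0.2393  0.0258]
345 140 [ 0.7693 -0.0266  0.0722]
310 235 [0.4981 0.0798 0.0036]
188 240 [0.4944 0.4083 0.1149]
232 225 [0.5331 0.2916 0.0983]
260 250 [ 0.4552  0.231  -0.0005]
280 168 [0.6968 0.1634 0.0389]
365 210 [ 0.57   -0.084   0.0255]
320 205 [0.5869 0.0481 0.0247]
350 200 [0.5242 0.0043 0.0181]
410 290 [0.3692 0.3137 0.0024]
340 148 [ 0.5493 -0.2304  0.0137]
355 265 [0.5264 0.297  0.1132]
378 240 [0.4553 0.1962 0.078 ]
380 308 [0.4703 0.4185 0.1109]
```

View pics/topcrop.png

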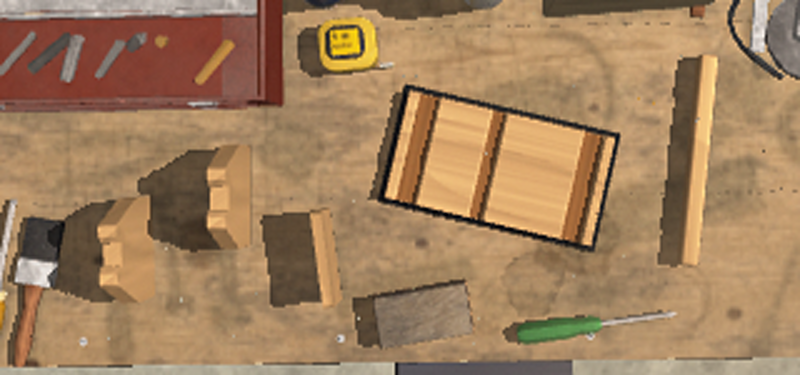

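```bash
cat > m.py <<'E'
from h import *
def clusters(cs,box,zmin,zmax):
    P=[]
    for c in cs:
        w=cloud(c).reshape(-1,3); m=(w[:,0]>box[0])&(w[:,0]<box[1])&(w[:,1]>box[2])&(w[:,1]<box[3])&(w[:,2]>zmin)&(w[:,2]<zmax)
        P.append(w[m])
    return P
def rect(P,n=''):
    (c,s,a)=cv2.minAreaRect(P[:,:2].astype(np.float32))
    # direction of long axis
    if s[0]<s[1]: a+=90; s=s[::-1]
    a=(a+90)%180-90
    print(n,len(P),'c',np.round(c,4),'size',np.round(s,4),'longaxis deg',round(a,2),'z',np.percentile(P[:,2],[2,50,98]).round(4))
E
python3 - <<'E'
from m import *
t=np.load("top0.npz"); s=np.load("side0.npz")
B={'endA':(.38,.62,.35,.455),'endB':(.40,.66,.25,.35),'div':(.36,.56,.14,.25),'rail':(.35,.72,-.32,-.18),'base':(.4,.72,-.14,.16)}
for k,b in B.items():
    zr=(.02,.15) if 'end' in k else (.015,.1)
    if k=='base': zr=(.010,.04)
    for nm,P in zip(('top','side'),clusters([t,s],b,*zr)):
        if len(P)>5: rect(P,k+' '+nm)
    P=np.vstack(clusters([t,s],b,*zr)); rect(P,k+' both')
E
```

```text
endA top 739 c [0.4637 0.4187] size [0.1195 0.0233] longaxis deg 1.93 z [0.0227 0.0884 0.1274]
endA side 1031 c [0.464  0.4203] size [0.1203 0.023 ] longaxis deg 0.82 z [0.0226 0.0812 0.1266]
endA both 1770 c [0.464  0.4193] size [0.1202 0.0247] longaxis deg 1.33 z [0.0227 0.0839 0.127 ]
endB top 863 c [0.5614 0.3   ] size [0.1963 0.0995] longaxis deg -0.15 z [0.0237 0.0964 0.1274]
endB side 1302 c [0.5602 0.2821] size [0.1837 0.1015] longaxis deg 12.62 z [0.0234 0.0851 0.127 ]
endB both 2165 c [0.5617 0.3   ] size [0.1968 0.0995] longaxis deg -0.15 z [0.0235 0.0895 0.1272]
div top 295 c [0.4384 0.1884] size [0.136  0.0486] longaxis deg 27.09 z [0.0186 0.0765 0.0821]
div side 622 c [0.4291 0.1838] size [0.1597 0.0502] longaxis deg 27.69 z [0.0168 0.0541 0.0817]
div both 917 c [0.4291 0.1837] size [0.1598 0.0502] longaxis deg 27.6 z [0.017  0.0618 0.082 ]
rail top 874 c [ 0.5448 -0.2555] size [0.3682 0.0736] longaxis deg -12.29 z [0.0164 0.0265 0.0878]
rail side 603 c [ 0.5512 -0.2373] size [0.3724 0.0774] longaxis deg -20.0 z [0.0156 0.026  0.0879]
rail both 1477 c [ 0.5512 -0.2373] size [0.3725 0.0779] longaxis deg -20.11 z [0.0159 0.0264 0.0879]
base top 4029 c [0.5646 0.0055] size [0.324  0.2922] longaxis deg 3.52 z [0.0129 0.023  0.0342]
base side 2882 c [0.5658 0.0071] size [0.3252 0.2915] longaxis deg 3.59 z [0.0122 0.0226 0.0346]
base both 6911 c [0.5656 0.0061] size [0.3259 0.2934] longaxis deg 3.59 z [0.0125 0.0228 0.0343]
```

```bash
cat >> m.py <<'E'
def biggest(P,cell=.006,minn=2):
    ij=np.floor(P[:,:2]/cell).astype(int); o=ij.min(0); ij=ij-o
    g=np.zeros(ij.max(0)+1,np.int32); np.add.at(g,(ij[:,0],ij[:,1]),1)
    n,l,st,_=cv2.connectedComponentsWithStats((g>=minn).astype(np.uint8),connectivity=8)
    k=1+np.argmax([g[l==i].sum() for i in range(1,n)])
    return P[l[ij[:,0],ij[:,1]]==k]
def fit(P,L,T,n=''):
    """fit LxT rectangle footprint: long-axis angle th, centre; percentile-balanced"""
    from scipy.optimize import least_squares
    c0=np.median(P[:,:2],0)
    best=None
    (cc,s,a)=cv2.minAreaRect(P[:,:2].astype(np.float32))
    if s[0]<s[1]: a+=90
    def f(q):
        c,sn=np.cos(q[2]),np.sin(q[2]); d=P[:,:2]-q[:2]
        x=d@[c,sn]; y=d@[-sn,c]
        return np.concatenate([np.maximum(np.abs(x)-L/2,0),np.maximum(np.abs(y)-T/2,0)])
    r=least_squares(f,[*cc,np.deg2rad(a)],x_scale=[.01,.01,.1])
    q=r.x; a=(np.rad2deg(q[2])+90)%180-90
    print(n,'fit c',q[:2].round(4),'longaxis',a.round(2),'rms mm',(1e3*np.sqrt((r.fun**2).sum()/len(P))).round(2))
E
python3 - <<'E'
from m import *
t=np.load("top0.npz"); s=np.load("side0.npz")
B={'endA':(.38,.62,.35,.455),'endB':(.40,.62,.25,.35),'div':(.36,.56,.14,.25),'rail':(.35,.72,-.32,-.18),'base':(.4,.72,-.14,.16)}
D={'endA':(.12,.02),'endB':(.12,.02),'div':(.11,.012),'rail':(.25,.022),'base':(.25,.13)}
for k,b in B.items():
    zr=(.02,.15) if 'end' in k else (.015,.1)
    if k=='rail': zr=(.008,.04)
    if k=='base': zr=(.010,.04)
    C=clusters([t,s],b,*zr)
    for nm,P in zip(('top','side','both'),C+[np.vstack(C)]):
        P=biggest(P); rect(P,k+' '+nm); fit(P,*D[k])
E
```

```text
endA top 733 c [0.4637 0.4187] size [0.1195 0.0233] longaxis deg 1.93 z [0.0227 0.0884 0.1275]
 fit c [0.4639 0.4184] longaxis 1.77 rms mm 0.19
endA side 1027 c [0.464  0.4204] size [0.1203 0.0228] longaxis deg 0.68 z [0.0226 0.0813 0.1266]
 fit c [0.464  0.4202] longaxis 1.16 rms mm 0.17
endA both 1767 c [0.464  0.4193] size [0.1202 0.0247] longaxis deg 1.33 z [0.0227 0.0839 0.127 ]
 fit c [0.4641 0.4192] longaxis 1.66 rms mm 0.33
endB top 605 c [0.5226 0.301 ] size [0.1188 0.022 ] longaxis deg -0.22 z [0.0235 0.0944 0.1274]
 fit c [0.5233 0.3008] longaxis -0.44 rms mm 0.1
endB side 997 c [0.5239 0.3018] size [0.1203 0.0247] longaxis deg 0.02 z [0.023  0.0792 0.1268]
 fit c [0.524  0.3026] longaxis -0.13 rms mm 0.27
endB both 1606 c [0.5236 0.3018] size [0.1209 0.0247] longaxis deg 0.02 z [0.0231 0.0852 0.1272]
 fit c [0.5239 0.3018] longaxis -0.32 rms mm 0.39
div top 286 c [0.4512 0.1948] size [0.1095 0.013 ] longaxis deg 6.94 z [0.0186 0.0766 0.0822]
 fit c [0.4515 0.1946] longaxis 7.0 rms mm 0.06
div side 589 c [0.4521 0.1954] size [0.1109 0.0181] longaxis deg 7.08 z [0.0169 0.05
[... 407 characters left out ...]
] longaxis deg -6.88 z [0.0088 0.023  0.0316]
 fit c [ 0.5601 -0.2399] longaxis -6.61 rms mm 0.41
rail both 1243 c [ 0.5583 -0.2393] size [0.2519 0.0327] longaxis deg -6.72 z [0.0094 0.0251 0.0312]
 fit c [ 0.558  -0.2408] longaxis -6.99 rms mm 0.48
base top 3690 c [ 0.5514 -0.0085] size [0.2501 0.1302] longaxis deg 75.91 z [0.0129 0.0227 0.0281]
 fit c [ 0.5514 -0.0085] longaxis 75.92 rms mm 0.0
base side 2451 c [ 0.5532 -0.0077] size [0.2551 0.1306] longaxis deg 76.2 z [0.0122 0.0223 0.0283]
 fit c [ 0.5534 -0.0067] longaxis 76.26 rms mm 0.1
base both 6298 c [ 0.5526 -0.0076] size [0.2552 0.132 ] longaxis deg 75.91 z [0.0126 0.0226 0.0282]
 fit c [ 0.5523 -0.0072] longaxis 76.1 rms mm 0.09
```

```bash
cat > go.py <<'E'
from h import *
from workcell import bot
import sys
def pose():
    o=bot.get_obs(); M=R.from_quat(o["tool_rot"]).as_matrix()
    return o,np.array(o["eef_pos"]),M
def plan(tgt,yaw,n=None,rmax=8.5,smax=.048):
    o,p,M=pose(); tgt=np.array(tgt,float)
    y0=np.rad2deg(np.arctan2(M[1,0],M[0,0])); dy=(yaw-y0+180)%360-180
    d=np.linalg.norm(tgt-p)
    m=max(int(np.ceil(d/smax)),int(np.ceil(abs(dy)/rmax)),1)
    n=max(n or 0,m)
    print('t',round(o["clock"],2),'pos',p.round(4),'yaw',y0.round(2),'tilt',np.rad2deg(np.arccos(-M[2,2])).round(2),'w',round(o["grip_width"],4),'F',np.round(o["ft_force"],1),'q6',round(o["joint_pos"][5],2),'| d mm',(1e3*(tgt-p)).round(1),'dyaw',dy.round(2))
    for i in range(n):
        s=M.T@((tgt-p)/n); 
        print([*(float(x) for x in s.round(4)),round(-dy/n,1)],end=',')
        M=M@R.from_euler('z',-dy/n,degrees=True).as_matrix()
    print()
a=[float(x) for x in sys.argv[1:]]
plan(a[:3],a[3],int(a[4]) if len(a)>4 else None)
E
python3 go.py .464 .4192 .22 91.6 8
```

```text
t 0.1 pos [0.1104 0.4871 0.2415] yaw 77.24 tilt 0.11 w 0.0856 F [-0.5  0.2  0.8] q6 1.57 | d mm [353.6 -67.9 -21.5] dyaw 14.36
[0.0015, 0.045, 0.0027, np.float64(-1.8)],[0.0001, 0.045, 0.0027, np.float64(-1.8)],[-0.0013, 0.045, 0.0027, np.float64(-1.8)],[-0.0027, 0.0449, 0.0027, np.float64(-1.8)],[-0.0041, 0.0448, 0.0027, np.float64(-1.8)],[-0.0055, 0.0447, 0.0027, np.float64(-1.8)],[-0.0069, 0.0445, 0.0027, np.float64(-1.8)],[-0.0083, 0.0442, 0.0027, np.float64(-1.8)],
```

Request:
{"api": "send_rows", "payload": {"hand": -1, "increments": [[[0.001, 0.045, 0.003, -1.8], [0, 0.045, 0.003, -1.8], [-0.001, 0.045, 0.003, -1.8], [-0.003, 0.045, 0.003, -1.8], [-0.004, 0.045, 0.003, -1.8], [-0.005, 0.045, 0.003, -1.8], [-0.007, 0.044, 0.003, -1.8], [-0.008, 0.044, 0.003, -1.8]]]}}

```text
clock: 0.9
eef_pos: [0.4695, 0.422, 0.2123]
tool_rot: [0.688, 0.726, -0.004, -0.0]
ft_force: [0.3, 1.2, -0.1]
grip_width: 0.0848
```

```bash
python3 go.py .464 .4192 .22 91.6 6
```

```text
t 0.9 pos [0.4695 0.422  0.2123] yaw 93.07 tilt 0.47 w 0.0848 F [ 0.3  1.2 -0.1] q6 0.68 | d mm [-5.5 -2.8  7.7] dyaw -1.47
[-0.0004, -0.001, -0.0013, np.float64(0.2)],[-0.0004, -0.001, -0.0013, np.float64(0.2)],[-0.0004, -0.0009, -0.0013, np.float64(0.2)],[-0.0004, -0.0009, -0.0013, np.float64(0.2)],[-0.0004, -0.0009, -0.0013, np.float64(0.2)],[-0.0004, -0.0009, -0.0013, np.float64(0.2)],
```

Request:
{"api": "send_rows", "payload": {"increments": [[[-0.002, -0.005, 0.005, 1.0], [0, 0, 0.02, 0.5], [0, 0, 0.02, 0], [0, 0, 0.015, 0], [0, 0, 0.01, 0], [0, 0, 0.01, 0], [0, 0, 0, 0], [0, 0, 0, 0]]]}}

```text
clock: 1.7
eef_pos: [0.4672, 0.4147, 0.1226]
tool_rot: [0.702, 0.712, -0.009, -0.0]
ft_force: [-0.0, 0.2, 0.4]
grip_width: 0.0855
```

```bash
python3 go.py .464 .4192 .0795 91.6 5
python3 - <<'E'
from workcell import viewer
import cv2
c=viewer.camera("wrist"); cv2.imwrite("pics/w1.png",c["image"][:,:,::-1])
E
```

```text
t 1.7 pos [0.4672 0.4147 0.1226] yaw 90.88 tilt 0.98 w 0.0855 F [-0.   0.2  0.4] q6 0.71 | d mm [ -3.2   4.5 -43.1] dyaw 0.72
[0.001, -0.0005, 0.0086, np.float64(-0.1)],[0.001, -0.0005, 0.0086, np.float64(-0.1)],[0.001, -0.0005, 0.0086, np.float64(-0.1)],[0.001, -0.0005, 0.0086, np.float64(-0.1)],[0.001, -0.0005, 0.0086, np.float64(-0.1)],
```

View pics/w1.png

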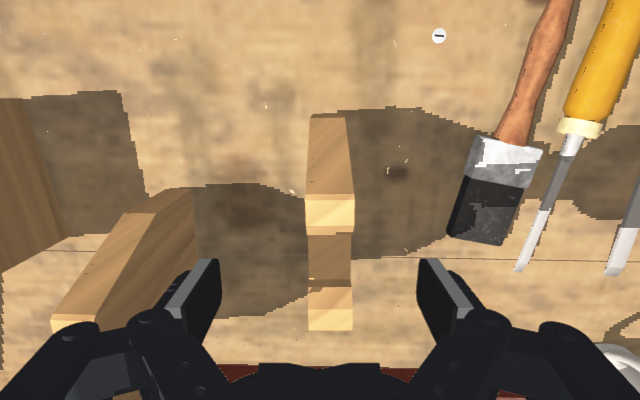

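Request:
{"api": "send_rows", "payload": {"increments": [[[0.004, -0.003, 0.008, -0.7], [0.001, 0, 0.009, 0], [0, 0, 0.009, 0], [0, 0, 0.008, 0], [0, 0, 0.005, 0], [0, 0, 0.003, 0], [0, 0, 0, 0], [0, 0, 0, 0]]]}}

```text
clock: 2.55
eef_pos: [0.4639, 0.4205, 0.0785]
tool_rot: [0.697, 0.717, -0.007, -0.0]
ft_force: [0.6, -0.8, -0.4]
grip_width: 0.0854
```

```bash
python3 go.py .464 .4192 .0795 91.6 1
```

```text
t 2.55 pos [0.4639 0.4205 0.0785] yaw 91.66 tilt 0.81 w 0.0854 F [ 0.6 -0.8 -0.4] q6 0.71 | d mm [ 0.1 -1.3  1. ] dyaw -0.06
[-0.0013, 0.0, -0.001, np.float64(0.1)],
```

Request:
{"api": "send_rows", "payload": {"hand": 1, "increments": [[[-0.001, 0, 0, 0], [0, 0, 0, 0], [0, 0, 0, 0], [0, 0, 0, 0], [0, 0, 0, 0], [0, 0, 0, 0], [0, 0, 0, 0], [0, 0, 0, 0]]]}}

```text
clock: 3.35
eef_pos: [0.4648, 0.42, 0.0799]
tool_rot: [0.697, 0.717, -0.006, -0.0]
ft_force: [0.3, 0.4, 0.6]
grip_width: 0.0193
```

```bash
python3 go.py .464 .42 .23 91.6 6
```

```text
t 3.35 pos [0.4648 0.42   0.0799] yaw 91.64 tilt 0.65 w 0.0193 F [0.3 0.4 0.6] q6 0.71 | d mm [ -0.8   0.  150.1] dyaw -0.04
[-0.0002, -0.0004, -0.025, np.float64(0.0)],[-0.0002, -0.0004, -0.025, np.float64(0.0)],[-0.0002, -0.0004, -0.025, np.float64(0.0)],[-0.0002, -0.0004, -0.025, np.float64(0.0)],[-0.0002, -0.0004, -0.025, np.float64(0.0)],[-0.0002, -0.0004, -0.025, np.float64(0.0)],
```

Request:
{"api": "send_rows", "payload": {"increments": [[[0, 0, -0.015, 0], [0, 0, -0.03, 0], [0, 0, -0.03, 0], [0, 0, -0.03, 0], [0, 0, -0.03, 0], [0, 0, -0.02, 0], [0, 0, -0.01, 0], [0, 0, 0, 0]]]}}

```text
clock: 4.15
eef_pos: [0.4641, 0.4194, 0.2456]
tool_rot: [0.697, 0.717, -0.012, -0.001]
ft_force: [0.1, 0.5, -1.2]
grip_width: 0.0191
```

```bash
python3 go.py .528 -.105 .25 76 16
```

```text
t 4.15 pos [0.4641 0.4194 0.2456] yaw 91.66 tilt 1.33 w 0.0191 F [ 0.1  0.5 -1.2] q6 0.71 | d mm [  63.9 -524.4    4.4] dyaw -15.66
[-0.0329, 0.003, 0.0002, np.float64(1.0)],[-0.0328, 0.0036, 0.0002, np.float64(1.0)],[-0.0328, 0.0042, 0.0002, np.float64(1.0)],[-0.0327, 0.0047, 0.0002, np.float64(1.0)],[-0.0326, 0.0053, 0.0002, np.float64(1.0)],[-0.0325, 0.0058, 0.0002, np.float64(1.0)],[-0.0324, 0.0064, 0.0002, np.float64(1.0)],[-0.0323, 0.0069, 0.0002, np.float64(1.0)],[-0.0322, 0.0075, 0.0002, np.float64(1.0)],[-0.032, 0.008, 0.0002, np.float64(1.0)],[-0.0319, 0.0086, 0.0002, np.float64(1.0)],[-0.0317, 0.0091, 0.0002, np.float64(1.0)],[-0.0316, 0.0097, 0.0002, np.float64(1.0)],[-0.0314, 0.0102, 0.0002, np.float64(1.0)],[-0.0312, 0.0107, 0.0002, np.float64(1.0)],[-0.031, 0.0113, 0.0002, np.float64(1.0)],
```

Request:
{"api": "send_rows", "payload": {"increments": [[[-0.025, 0.003, 0, 1], [-0.033, 0.004, 0, 1], [-0.033, 0.004, 0, 1], [-0.033, 0.005, 0, 1], [-0.033, 0.005, 0, 1], [-0.033, 0.006, 0, 1], [-0.033, 0.006, 0, 1], [-0.033, 0.007, 0, 1]]]}}

```text
clock: 4.95
eef_pos: [0.49, 0.1555, 0.2347]
tool_rot: [0.744, 0.668, -0.022, -0.003]
ft_force: [0.8, 1.4, -1.4]
grip_width: 0.0189
```

```bash
python3 go.py .528 -.105 .25 76 7
```

```text
t 4.95 pos [0.49   0.1555 0.2347] yaw 83.92 tilt 2.51 w 0.0189 F [ 0.8  1.4 -1.4] q6 0.42 | d mm [  38.  -260.5   15.3] dyaw -7.92
[-0.0365, 0.0093, -0.0015, np.float64(1.1)],[-0.0363, 0.01, -0.0015, np.float64(1.1)],[-0.0361, 0.0107, -0.0015, np.float64(1.1)],[-0.0359, 0.0114, -0.0015, np.float64(1.1)],[-0.0356, 0.0121, -0.0015, np.float64(1.1)],[-0.0354, 0.0129, -0.0015, np.float64(1.1)],[-0.0351, 0.0135, -0.0015, np.float64(1.1)],
```

Request:
{"api": "send_rows", "payload": {"increments": [[[-0.035, 0.009, -0.002, 1.1], [-0.035, 0.01, -0.002, 1.1], [-0.035, 0.011, -0.002, 1.1], [-0.035, 0.011, -0.002, 1.1], [-0.035, 0.012, -0.002, 1.1], [-0.03, 0.013, -0.002, 1.1], [-0.02, 0.005, -0.002, 0.5], [0, 0, 0, 0]]]}}

```text
clock: 5.75
eef_pos: [0.5176, -0.0916, 0.2394]
tool_rot: [0.787, 0.617, -0.031, -0.008]
ft_force: [0.4, 0.0, -1.8]
grip_width: 0.0194
```

```bash
python3 go.py .528 -.105 .25 76 3
```

```text
t 5.75 pos [ 0.5176 -0.0916  0.2394] yaw 76.24 tilt 3.71 w 0.0194 F [ 0.4  0.  -1.8] q6 0.09 | d mm [ 10.4 -13.4  10.6] dyaw -0.24
[-0.0036, 0.0042, -0.0036, np.float64(0.1)],[-0.0036, 0.0042, -0.0036, np.float64(0.1)],[-0.0036, 0.0042, -0.0036, np.float64(0.1)],
```

Request:
{"api": "send_rows", "payload": {"increments": [[[-0.004, 0.004, -0.004, 0.1], [-0.004, 0.004, -0.004, 0.1], [-0.002, 0.002, -0.002, 0], [0, 0, 0, 0], [0, 0, 0, 0], [0, 0, 0, 0], [0, 0, 0, 0], [0, 0, 0, 0]]]}}

```text
clock: 6.55
eef_pos: [0.525, -0.1001, 0.2471]
tool_rot: [0.786, 0.617, -0.033, -0.011]
ft_force: [-0.2, 0.2, -1.2]
grip_width: 0.0191
```

```bash
python3 go.py .528 -.105 .25 76 3
python3 - <<'E'
from workcell import bot
o=bot.get_obs(); print(o['joint_pos'].round(4),o['tool_rot'].round(4),o['joint_vel'].round(3))
E
```

```text
t 6.55 pos [ 0.525  -0.1001  0.2471] yaw 76.35 tilt 3.94 w 0.0191 F [-0.2  0.2 -1.2] q6 0.07 | d mm [ 3.  -4.9  2.9] dyaw -0.35
[-0.0014, 0.0013, -0.001, np.float64(0.1)],[-0.0014, 0.0013, -0.001, np.float64(0.1)],[-0.0014, 0.0013, -0.001, np.float64(0.1)],
[-0.1697  0.3551  0.1726  1.448  -0.0343  0.0706] [ 0.786   0.6173 -0.0327 -0.0106] [ 0.002 -0.002 -0.003  0.001  0.001  0.002]
```

Request:
{"api": "send_rows", "payload": {"increments": [[[-0.002, 0.002, 0, 0.2], [0, 0, 0.02, 0], [0, 0, 0.03, 0], [0, 0, 0.03, 0], [0, 0, 0.02, 0], [0, 0, 0.01, 0], [0, 0, 0, 0], [0, 0, 0, 0]]]}}

```text
clock: 7.35
eef_pos: [0.5219, -0.1065, 0.1362]
tool_rot: [0.788, 0.615, -0.031, -0.008]
ft_force: [-0.2, 0.1, -1.4]
grip_width: 0.0191
```

```bash
cat > st.py <<'E'
from go import *
E
cat > hold.py <<'E'
# held board: bottom-centre point relative to groove frame. args: groove s along base y, dist from TCP to board bottom
from h import *
from workcell import bot
import sys
c=np.array([.5522,-.0078]); th=np.deg2rad(-14.0)
ex=np.array([np.cos(th),np.sin(th)]); ey=np.array([-np.sin(th),np.cos(th)])
def rep(s,L):
    o=bot.get_obs(); M=R.from_quat(o['tool_rot']).as_matrix(); p=np.array(o['eef_pos'])
    b=p+M[:,2]*L; d=b[:2]-(c+s*ey); t=p[:2]-(c+s*ey)
    yaw=np.rad2deg(np.arctan2(M[1,0],M[0,0]))
    print('t %.2f'%o['clock'],'pos',p.round(4),'bottom in groove frame mm: x %.1f y %.1f z(bench) %.1f'%(d@ex*1e3,d@ey*1e3,b[2]*1e3),'| tcp x %.1f y %.1f'%(t@ex*1e3,t@ey*1e3),'yaw %.2f'%yaw,'lean x %.2f y %.2f deg'%tuple(np.rad2deg([M[:2,2]@ex,M[:2,2]@ey])),'w %.4f'%o['grip_width'],'F',np.round(o['ft_force'],1))
    T=M.T@np.r_[-(d@ex)*ex-(d@ey)*ey,0]; print('tool shift to centre bottom',T.round(4),'q',o['joint_pos'].round(3))
if __name__=='__main__': rep(float(sys.argv[1]),float(sys.argv[2]))
E
python3 hold.py -.1 .0795
```

```text
t 7.35 pos [ 0.5219 -0.1065  0.1362] bottom in groove frame mm: x -9.6 y -6.2 z(bench) 56.8 | tcp x -5.6 y -3.2 yaw 76.07 lean x -2.88 y -2.21 deg w 0.0191 F [-0.2  0.1 -1.4]
tool shift to centre bottom [ 0.0062  0.0095 -0.0007] q [-0.182  0.412 -0.039  1.172 -0.035  0.063]
```

Request:
{"api": "send_rows", "payload": {"increments": [[[0.003, 0.005, 0, 0], [0.003, 0.005, 0, 0], [0, 0, 0.005, 0], [0, 0, 0.01, 0], [0, 0, 0.008, 0], [0, 0, 0.004, 0], [0, 0, 0, 0], [0, 0, 0, 0]]]}}

```text
clock: 8.15
eef_pos: [0.5351, -0.1038, 0.1093]
tool_rot: [0.788, 0.616, -0.029, -0.006]
ft_force: [-0.4, -0.2, -1.5]
grip_width: 0.0199
```

```bash
python3 hold.py -.1 .0795
python3 - <<'E'
from workcell import viewer
import cv2
import numpy as np
for n in ["side","top","wrist"]:
    c=viewer.camera(n); im=c["image"]; np.savez(n+"1.npz",**c)
    if n=="side": im=cv2.resize(im[100:260,250:450],None,fx=3,fy=3,interpolation=cv2.INTER_CUBIC)
    if n=="top": im=cv2.resize(im[150:280,260:440],None,fx=3,fy=3,interpolation=cv2.INTER_CUBIC)
    cv2.imwrite(f"pics/{n}1.png",im[:,:,::-1])
E
```

```text
t 8.15 pos [ 0.5351 -0.1038  0.1093] bottom in groove frame mm: x 3.1 y -0.4 z(bench) 29.9 | tcp x 6.6 y 2.7 yaw 76.08 lean x -2.51 y -2.19 deg w 0.0199 F [-0.4 -0.2 -1.5]
tool shift to centre bottom [ 0.0004 -0.0031  0.0001] q [-0.173  0.454 -0.048  1.115 -0.035  0.072]
```

View pics/side1.png

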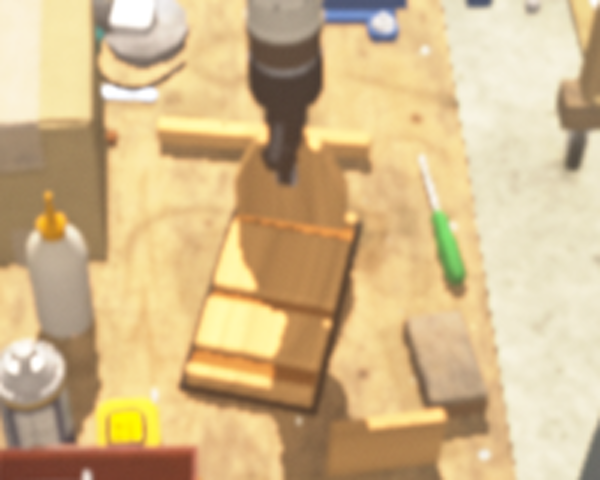

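View pics/wrist1.png

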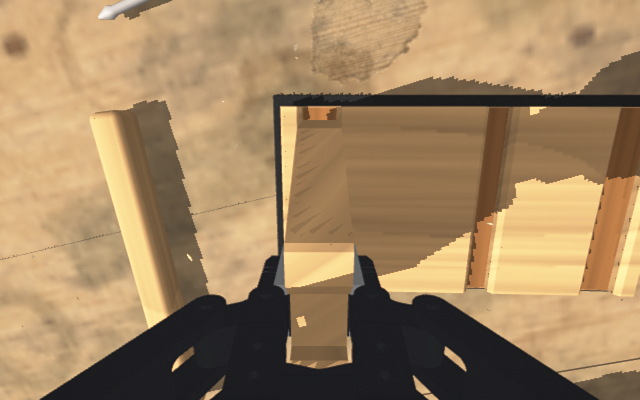

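Request:
{"api": "send_rows", "payload": {"increments": [[[0, -0.003, 0.002, 0], [0, 0, 0.004, 0], [0, 0, 0.004, 0], [0, 0, 0.004, 0], [0, 0, 0.003, 0], [0, 0, 0.002, 0], [0, 0, 0, 0], [0, 0, 0, 0]]]}}

```text
clock: 9.1
eef_pos: [0.5326, -0.1037, 0.0972]
tool_rot: [0.788, 0.616, -0.026, -0.002]
ft_force: [0.1, 0.7, -1.3]
grip_width: 0.0194
```

```bash
python3 hold.py -.1 .0795
```

```text
t 9.10 pos [ 0.5326 -0.1037  0.0972] bottom in groove frame mm: x 1.4 y -0.8 z(bench) 17.8 | tcp x 4.2 y 2.2 yaw 76.08 lean x -2.02 y -2.14 deg w 0.0194 F [ 0.1  0.7 -1.3]
tool shift to centre bottom [ 0.0008 -0.0014  0.    ] q [-0.174  0.455 -0.081  1.072 -0.035  0.071]
```

Request:
{"api": "send_rows", "payload": {"increments": [[[0, 0, 0.002, 0], [0, 0, 0.002, 0], [0, 0, 0.002, 0], [0, 0, 0.002, 0], [0, 0, 0.002, 0], [0, 0, 0, 0], [0, 0, 0, 0], [0, 0, 0, 0]]]}}

```text
clock: 9.9
eef_pos: [0.5324, -0.1038, 0.096]
tool_rot: [0.787, 0.616, -0.024, -0.001]
ft_force: [-1.1, 0.7, 4.2]
grip_width: 0.0193
```

```bash
python3 hold.py -.1 .0795
```

```text
t 9.90 pos [ 0.5324 -0.1038  0.096 ] bottom in groove frame mm: x 1.6 y -0.9 z(bench) 16.6 | tcp x 4.0 y 2.1 yaw 76.09 lean x -1.73 y -2.11 deg w 0.0193 F [-1.1  0.7  4.2]
tool shift to centre bottom [ 0.0009 -0.0016  0.    ] q [-0.174  0.452 -0.089  1.062 -0.035  0.07 ]
```

Request:
{"api": "send_rows", "payload": {"hand": -1, "increments": [[[0, 0, 0, 0], [0, 0, 0, 0], [0, 0, 0, 0], [0, 0, 0, 0], [0, 0, 0, 0], [0, 0, -0.01, 0], [0, 0, -0.02, 0], [0, 0, -0.03, 0]]]}}

```text
clock: 10.7
eef_pos: [0.5312, -0.1016, 0.1524]
tool_rot: [0.787, 0.616, -0.028, -0.005]
ft_force: [0.9, -0.9, 0.4]
grip_width: 0.0851
```

```bash
python3 hold.py -.1 .0795
python3 - <<'E'
from m import *
from workcell import viewer
t=viewer.camera("top"); s=viewer.camera("side")
cv2.imwrite("pics/side2.png",cv2.resize(s["image"][100:260,250:450],None,fx=3,fy=3,interpolation=cv2.INTER_CUBIC)[:,:,::-1])
C=clusters([t,s],(.44,.62,-.155,-.05),.032,.145)
for P in C: 
    P=biggest(P); rect(P); fit(P,.12,.02)
E
```

```text
t 10.70 pos [ 0.5312 -0.1016  0.1524] bottom in groove frame mm: x -1.0 y 0.9 z(bench) 73.0 | tcp x 2.3 y 3.9 yaw 76.10 lean x -2.43 y -2.16 deg w 0.0851 F [ 0.9 -0.9  0.4]
tool shift to centre bottom [-0.0009  0.001  -0.    ] q [-1.700e-01  4.090e-01  1.000e-03  1.209e+00 -3.500e-02  7.400e-02]
 38 c [ 0.484  -0.0875] size [0.0254 0.0089] longaxis deg -12.4 z [0.0339 0.08   0.1196]
 fit c [ 0.484  -0.0875] longaxis -12.4 rms mm 0.0
 789 c [ 0.53   -0.1042] size [0.1203 0.0285] longaxis deg -10.48 z [0.034  0.0817 0.1398]
 fit c [ 0.5302 -0.1038] longaxis -12.16 rms mm 0.5
```

View pics/side2.png

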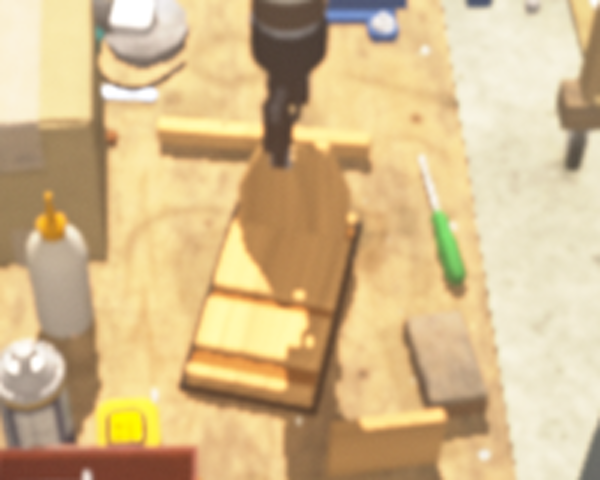

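```bash
python3 go.py .5236 .301 .23 89.7 12
```

```text
t 10.8 pos [ 0.5355 -0.1022  0.1575] yaw 76.09 tilt 2.73 w 0.0855 F [1.3 0.2 0.4] q6 0.07 | d mm [-11.9 403.2  72.5] dyaw 13.61
[0.0321, -0.0093, -0.007, np.float64(-1.1)],[0.0323, -0.0086, -0.007, np.float64(-1.1)],[0.0325, -0.008, -0.007, np.float64(-1.1)],[0.0326, -0.0073, -0.007, np.float64(-1.1)],[0.0328, -0.0067, -0.007, np.float64(-1.1)],[0.0329, -0.006, -0.007, np.float64(-1.1)],[0.033, -0.0054, -0.007, np.float64(-1.1)],[0.0331, -0.0047, -0.007, np.float64(-1.1)],[0.0332, -0.0041, -0.007, np.float64(-1.1)],[0.0333, -0.0034, -0.007, np.float64(-1.1)],[0.0333, -0.0028, -0.007, np.float64(-1.1)],[0.0334, -0.0021, -0.007, np.float64(-1.1)],
```

Request:
{"api": "send_rows", "payload": {"increments": [[[0, 0, -0.04, 0], [0, 0, -0.03, 0], [0.02, -0.009, 0, -1.2], [0.035, -0.009, 0, -1.2], [0.035, -0.008, 0, -1.2], [0.035, -0.008, 0, -1.2], [0.035, -0.007, 0, -1.2], [0.035, -0.006, 0, -1.2]]]}}

```text
clock: 11.6
eef_pos: [0.529, 0.1022, 0.228]
tool_rot: [0.749, 0.662, -0.022, 0.0]
ft_force: [-0.4, -0.4, -0.5]
grip_width: 0.0856
```

```bash
python3 go.py .5236 .301 .21 89.7 6
```

```text
t 11.6 pos [0.529  0.1022 0.228 ] yaw 82.94 tilt 2.48 w 0.0856 F [-0.4 -0.4 -0.5] q6 0.33 | d mm [ -5.4 198.8 -18. ] dyaw 6.76
[0.0329, -0.0049, 0.0021, np.float64(-1.1)],[0.0329, -0.0043, 0.0021, np.float64(-1.1)],[0.033, -0.0036, 0.0021, np.float64(-1.1)],[0.0331, -0.003, 0.0021, np.float64(-1.1)],[0.0331, -0.0023, 0.0021, np.float64(-1.1)],[0.0332, -0.0017, 0.0021, np.float64(-1.1)],
```

Request:
{"api": "send_rows", "payload": {"increments": [[[0.034, -0.005, 0, -1.1], [0.034, -0.004, 0, -1.1], [0.034, -0.004, 0, -1.1], [0.034, -0.003, 0, -1.1], [0.03, -0.002, 0, -1.1], [0.02, -0.001, 0.01, -0.8], [0.005, 0, 0.01, -0.2], [0, 0, 0, 0]]]}}

```text
clock: 12.4
eef_pos: [0.5212, 0.3061, 0.202]
tool_rot: [0.706, 0.708, -0.021, -0.001]
ft_force: [0.2, -0.2, -0.1]
grip_width: 0.0855
```

```bash
python3 go.py .5236 .301 .12 89.7 4
```

```text
t 12.4 pos [0.5212 0.3061 0.202 ] yaw 90.13 tilt 2.39 w 0.0855 F [ 0.2 -0.2 -0.1] q6 0.53 | d mm [  2.4  -5.1 -82. ] dyaw -0.43
[-0.0007, 0.0012, 0.0205, np.float64(0.1)],[-0.0007, 0.0012, 0.0205, np.float64(0.1)],[-0.0007, 0.0012, 0.0205, np.float64(0.1)],[-0.0007, 0.0012, 0.0205, np.float64(0.1)],
```

Request:
{"api": "send_rows", "payload": {"increments": [[[-0.003, 0.005, 0.01, 0.4], [0, 0, 0.03, 0], [0, 0, 0.03, 0], [0, 0, 0.02, 0], [0, 0, 0.01, 0], [0, 0, 0.005, 0], [0, 0, 0, 0], [0, 0, 0, 0]]]}}

```text
clock: 13.2
eef_pos: [0.5279, 0.2901, 0.0951]
tool_rot: [0.714, 0.7, -0.019, 0.001]
ft_force: [-0.5, 0.1, -0.7]
grip_width: 0.0854
```

```bash
python3 go.py .5238 .3016 .0795 89.7 1
```

```text
t 13.2 pos [0.5279 0.2901 0.0951] yaw 88.87 tilt 2.23 w 0.0854 F [-0.5  0.1 -0.7] q6 0.53 | d mm [ -4.1  11.5 -15.6] dyaw 0.83
[0.0119, -0.0039, 0.0154, np.float64(-0.8)],
```

Request:
{"api": "send_rows", "payload": {"increments": [[[0.006, -0.002, 0.004, -0.4], [0.006, -0.002, 0.005, -0.4], [0, 0, 0.004, 0], [0, 0, 0.002, 0], [0, 0, 0, 0], [0, 0, 0, 0], [0, 0, 0, 0], [0, 0, 0, 0]]]}}

```text
clock: 14.0
eef_pos: [0.5252, 0.3047, 0.082]
tool_rot: [0.708, 0.706, -0.016, 0.002]
ft_force: [0.4, 0.1, -0.1]
grip_width: 0.0854
```

```bash
python3 go.py .5238 .3016 .0795 89.7 1
```

```text
t 14.0 pos [0.5252 0.3047 0.082 ] yaw 89.81 tilt 1.88 w 0.0854 F [ 0.4  0.1 -0.1] q6 0.54 | d mm [-1.4 -3.1 -2.5] dyaw -0.11
[-0.003, -0.0013, 0.0026, np.float64(0.1)],
```

Request:
{"api": "send_rows", "payload": {"hand": 1, "increments": [[[-0.003, -0.001, 0.002, 0], [0, 0, 0, 0], [0, 0, 0, 0], [0, 0, 0, 0], [0, 0, 0, 0], [0, 0, 0, 0], [0, 0, 0, 0], [0, 0, 0, 0]]]}}

```text
clock: 14.8
eef_pos: [0.5245, 0.3015, 0.0803]
tool_rot: [0.708, 0.706, -0.016, 0.002]
ft_force: [0.7, -0.3, 0.0]
grip_width: 0.0192
```

```bash
python3 go.py .5238 .3016 .0795 89.7 1;python3 hold.py .1 .0795
```

```text
t 14.8 pos [0.5245 0.3015 0.0803] yaw 89.78 tilt 1.8 w 0.0192 F [ 0.7 -0.3  0. ] q6 0.53 | d mm [-0.7  0.1 -0.8] dyaw -0.08
[0.0001, -0.0007, 0.0008, np.float64(0.1)],
t 14.80 pos [0.5245 0.3015 0.0803] bottom in groove frame mm: x -102.7 y 191.1 z(bench) 0.9 | tcp x -101.7 y 193.4 yaw 89.78 lean x -0.74 y -1.64 deg w 0.0192 F [ 0.7 -0.3  0. ]
tool shift to centre bottom [-0.21    0.0543  0.0041] q [ 0.527  0.577  0.078  1.101 -0.011  0.531]
```

```bash
cat > hold.py <<'E'
# usage: hold.py save bx by | hold.py s
from h import *
from workcell import bot
import sys
c=np.array([.5522,-.0078]); th=np.deg2rad(-14.0)
ex=np.array([np.cos(th),np.sin(th)]); ey=np.array([-np.sin(th),np.cos(th)])
o=bot.get_obs(); M=R.from_quat(o['tool_rot']).as_matrix(); p=np.array(o['eef_pos'])
if sys.argv[1]=='save':
    b=np.array([float(sys.argv[2]),float(sys.argv[3]),0.]); np.savez('grip.npz',v=M.T@(b-p),d=M.T@np.array([0,0,-1.]),l=M.T@np.r_[np.cos(a:=np.deg2rad(float(sys.argv[4]))),np.sin(a),0]); print(M.T@(b-p))
else:
    s=float(sys.argv[1]); g=np.load('grip.npz'); b=p+M@g['v']; dn=M@g['d']; l=M@g['l']
    d=b[:2]-(c+s*ey)
    print('t %.2f'%o['clock'],'pos',p.round(4),'bottom in groove mm: x %.1f y %.1f z(bench) %.1f'%(d@ex*1e3,d@ey*1e3,b[2]*1e3),'board yaw err deg %.2f'%(np.rad2deg(np.arctan2(l[1],l[0]))+14),'lean x %.2f y %.2f deg'%tuple(np.rad2deg([dn[:2]@ex,dn[:2]@ey])),'w %.4f'%o['grip_width'],'F',np.round(o['ft_force'],1),'tool lean xy',np.rad2deg(M[:2,2]).round(2))
    T=M.T@np.r_[-(d@ex)*ex-(d@ey)*ey,0]; print('tool shift to centre bottom',T.round(4),'in world',(M@T).round(4),'q',o['joint_pos'].round(3))
E
python3 hold.py save .5238 .3016 -.3; python3 hold.py .1
```

```text
[0.00210503 0.00083184 0.0803033 ]
t 14.80 pos [0.5245 0.3015 0.0803] bottom in groove mm: x -102.4 y 193.3 z(bench) 0.0 board yaw err deg 13.70 lean x 0.00 y 0.00 deg w 0.0192 F [ 0.7 -0.3  0. ] tool lean xy [-1.12 -1.41]
tool shift to centre bottom [-0.2121  0.0535  0.0042] in world [ 0.0526 -0.2124  0.    ] q [ 0.527  0.577  0.078  1.101 -0.011  0.531]
```

Request:
{"api": "send_rows", "payload": {"increments": [[[0, 0, -0.015, 0], [0, 0, -0.03, 0], [0, 0, -0.03, 0], [0, 0, -0.03, 0], [0, 0, -0.02, 0], [0, 0, -0.01, 0], [0, 0, -0.005, 0], [0, 0, 0, 0]]]}}

```text
clock: 15.6
eef_pos: [0.5242, 0.3029, 0.2192]
tool_rot: [0.708, 0.706, -0.022, 0.001]
ft_force: [0.2, 0.4, -1.7]
grip_width: 0.0195
```

```bash
python3 hold.py .1; python3 go.py .576 .089 .22 76 7
```

```text
t 15.60 pos [0.5242 0.3029 0.2192] bottom in groove mm: x -103.8 y 193.8 z(bench) 138.9 board yaw err deg 13.70 lean x -0.54 y -0.60 deg w 0.0195 F [ 0.2  0.4 -1.7] tool lean xy [-1.78 -1.86]
tool shift to centre bottom [-0.2129  0.0548  0.0052] in world [ 0.0539 -0.2132 -0.    ] q [ 0.53   0.498  0.321  1.436 -0.012  0.534]
t 15.6 pos [0.5242 0.3029 0.2192] yaw 89.8 tilt 2.58 w 0.0195 F [ 0.2  0.4 -1.7] q6 0.53 | d mm [  51.8 -213.9    0.8] dyaw -13.8
[-0.0305, 0.0075, 0.0006, np.float64(2.0)],[-0.0302, 0.0086, 0.0006, np.float64(2.0)],[-0.0299, 0.0096, 0.0006, np.float64(2.0)],[-0.0296, 0.0106, 0.0006, np.float64(2.0)],[-0.0292, 0.0116, 0.0006, np.float64(2.0)],[-0.0288, 0.0126, 0.0006, np.float64(2.0)],[-0.0283, 0.0136, 0.0006, np.float64(2.0)],
```

Request:
{"api": "send_rows", "payload": {"increments": [[[-0.022, 0.007, 0, 2], [-0.03, 0.009, 0, 2], [-0.03, 0.01, 0, 2], [-0.03, 0.011, 0, 2], [-0.029, 0.012, 0, 2], [-0.029, 0.013, 0, 2], [-0.025, 0.013, 0, 1.5], [-0.008, 0.003, 0, 0]]]}}

```text
clock: 16.4
eef_pos: [0.5732, 0.0851, 0.2101]
tool_rot: [0.787, 0.616, -0.033, -0.001]
ft_force: [-0.3, -0.2, -1.4]
grip_width: 0.0196
```

```bash
python3 hold.py .1
```

```text
t 16.40 pos [0.5732 0.0851 0.2101] bottom in groove mm: x -4.7 y -6.8 z(bench) 129.8 board yaw err deg -0.01 lean x -1.30 y -1.51 deg w 0.0196 F [-0.3 -0.2 -1.4] tool lean xy [-3.05 -2.25]
tool shift to centre bottom [ 0.0068  0.0047 -0.0005] in world [0.0062 0.0054 0.    ] q [ 0.163  0.461  0.236  1.405 -0.03   0.407]
```

Request:
{"api": "send_rows", "payload": {"increments": [[[0.004, 0.003, 0.005, 0], [0.003, 0.002, 0.02, 0], [0, 0, 0.025, 0], [0, 0, 0.02, 0], [0, 0, 0.01, 0], [0, 0, 0.005, 0], [0, 0, 0, 0], [0, 0, 0, 0]]]}}

```text
clock: 17.2
eef_pos: [0.5726, 0.0933, 0.1155]
tool_rot: [0.785, 0.618, -0.035, -0.004]
ft_force: [-0.4, 0.5, -0.6]
grip_width: 0.0191
```

```bash
python3 hold.py .1
```

```text
t 17.20 pos [0.5726 0.0933 0.1155] bottom in groove mm: x -7.9 y 1.1 z(bench) 35.3 board yaw err deg 0.34 lean x -1.78 y -1.49 deg w 0.0191 F [-0.4  0.5 -0.6] tool lean xy [-3.5  -2.12]
tool shift to centre bottom [-0.0012  0.0079 -0.0003] in world [ 0.0074 -0.003   0.    ] q [ 0.175  0.528  0.09   1.2   -0.026  0.412]
```

Request:
{"api": "send_rows", "payload": {"increments": [[[-0.001, 0.004, 0, 0.3], [0, 0.003, 0, 0], [0, 0, 0.004, 0], [0, 0, 0.004, 0], [0, 0, 0.003, 0], [0, 0, 0, 0], [0, 0, 0, 0], [0, 0, 0, 0]]]}}

```text
clock: 18.0
eef_pos: [0.5814, 0.0902, 0.1065]
tool_rot: [0.787, 0.616, -0.033, -0.003]
ft_force: [0.5, -0.9, -1.6]
grip_width: 0.0194
```

```bash
python3 hold.py .1;  python3 - <<'E'
from workcell import viewer
import cv2
c=viewer.camera("wrist"); cv2.imwrite("pics/w3.png",c["image"][:,:,::-1])
E
```

```text
t 18.00 pos [0.5814 0.0902 0.1065] bottom in groove mm: x 1.9 y 0.4 z(bench) 26.2 board yaw err deg -0.02 lean x -1.44 y -1.34 deg w 0.0194 F [ 0.5 -0.9 -1.6] tool lean xy [-3.14 -2.06]
tool shift to centre bottom [-0.0004 -0.0019  0.0001] in world [-0.0019  0.0001  0.    ] q [ 0.167  0.546  0.096  1.181 -0.026  0.411]
```

View pics/w3.png

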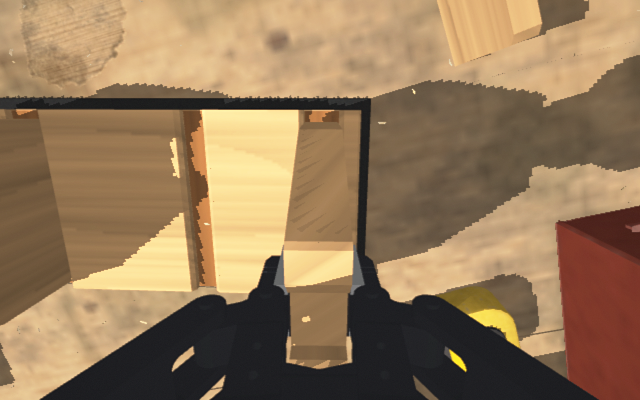

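Request:
{"api": "send_rows", "payload": {"increments": [[[0, -0.002, 0.003, 0], [0, 0, 0.004, 0], [0, 0, 0.004, 0], [0, 0, 0.003, 0], [0, 0, 0.003, 0], [0, 0, 0.003, 0], [0, 0, 0.003, 0], [0, 0, 0, 0]]]}}

```text
clock: 18.85
eef_pos: [0.5786, 0.0911, 0.0967]
tool_rot: [0.787, 0.616, -0.028, -0.0]
ft_force: [-0.9, 0.2, -1.3]
grip_width: 0.0194
```

```bash
python3 hold.py .1
```

```text
t 18.85 pos [0.5786 0.0911 0.0967] bottom in groove mm: x -0.3 y 1.0 z(bench) 16.4 board yaw err deg 0.05 lean x -0.89 y -1.08 deg w 0.0194 F [-0.9  0.2 -1.3] tool lean xy [-2.54 -1.94]
tool shift to centre bottom [-0.001   0.0003  0.    ] in world [ 0.    -0.001 -0.   ] q [ 0.169  0.541  0.062  1.141 -0.026  0.412]
```

Request:
{"api": "send_rows", "payload": {"increments": [[[0, 0, 0.002, 0], [0, 0, 0.002, 0], [0, 0, 0.002, 0], [0, 0, 0.002, 0], [0, 0, 0.002, 0], [0, 0, 0, 0], [0, 0, 0, 0], [0, 0, 0, 0]]]}}

```text
clock: 19.65
eef_pos: [0.5786, 0.0913, 0.0954]
tool_rot: [0.787, 0.616, -0.025, 0.001]
ft_force: [-2.1, 0.2, 4.7]
grip_width: 0.0194
```

```bash
python3 hold.py .1
```

```text
t 19.65 pos [0.5786 0.0913 0.0954] bottom in groove mm: x 0.2 y 1.3 z(bench) 15.1 board yaw err deg 0.07 lean x -0.53 y -0.93 deg w 0.0194 F [-2.1  0.2  4.7] tool lean xy [-2.16 -1.88]
tool shift to centre bottom [-0.0013 -0.0002  0.0001] in world [-0.0005 -0.0012 -0.    ] q [ 0.169  0.538  0.052  1.128 -0.026  0.412]
```

Request:
{"api": "send_rows", "payload": {"hand": -1, "increments": [[[0, 0, 0, 0], [0, 0, 0, 0], [0, 0, 0, 0], [0, 0, 0, 0], [0, 0, 0, 0], [0, 0, -0.01, 0], [0, 0, -0.03, 0], [0, 0, -0.03, 0]]]}}

```text
clock: 20.45
eef_pos: [0.5778, 0.0928, 0.1611]
tool_rot: [0.787, 0.616, -0.031, -0.002]
ft_force: [-0.0, 1.2, 0.3]
grip_width: 0.0857
```

```bash
python3 go.py .452 .1952 .22 97.2 6
```

```text
t 20.45 pos [0.5778 0.0928 0.1611] yaw 76.17 tilt 3.54 w 0.0857 F [-0.   1.2  0.3] q6 0.42 | d mm [-125.8  102.4   58.9] dyaw 21.03
[0.0111, -0.0248, -0.0093, np.float64(-3.5)],[0.0126, -0.0241, -0.0093, np.float64(-3.5)],[0.014, -0.0233, -0.0093, np.float64(-3.5)],[0.0154, -0.0224, -0.0093, np.float64(-3.5)],[0.0168, -0.0214, -0.0093, np.float64(-3.5)],[0.0181, -0.0204, -0.0093, np.float64(-3.5)],
```

Request:
{"api": "send_rows", "payload": {"increments": [[[0, 0, -0.03, 0], [0, 0, -0.02, 0], [0.011, -0.022, 0, -3.5], [0.013, -0.024, 0, -3.5], [0.014, -0.023, 0, -3.5], [0.015, -0.022, 0, -3.5], [0.016, -0.02, 0, -3.5], [0.014, -0.012, 0, -3]]]}}

```text
clock: 21.25
eef_pos: [0.4673, 0.1916, 0.2277]
tool_rot: [0.662, 0.749, -0.021, -0.001]
ft_force: [1.0, -0.5, 0.1]
grip_width: 0.0851
```

```bash
python3 go.py .452 .1952 .12 97.2 5
python3 - <<'E'
from m import *
from workcell import viewer
t=viewer.camera("top"); s=viewer.camera("side")
cv2.imwrite("pics/side4.png",cv2.resize(s["image"][100:260,250:450],None,fx=3,fy=3,interpolation=cv2.INTER_CUBIC)[:,:,::-1])
c=np.array([.5522,-.0078]); ey=np.array([.242,.970])
for nm,sg,bx in (('right',-1,(.44,.62,-.155,-.05)),('left',1,(.49,.66,.04,.13))):
  print(nm,'target',c+sg*.1*ey)
  C=clusters([t,s],bx,.032,.145)
  for P in C:
    if len(P)<20: continue
    P=biggest(P); rect(P); fit(P,.12,.02)
E
```

```text
t 21.25 pos [0.4673 0.1916 0.2277] yaw 97.14 tilt 2.45 w 0.0851 F [ 1.  -0.5  0.1] q6 0.27 | d mm [ -15.3    3.6 -107.7] dyaw 0.06
[0.0017, -0.0022, 0.0216, np.float64(-0.0)],[0.0017, -0.0022, 0.0216, np.float64(-0.0)],[0.0017, -0.0022, 0.0216, np.float64(-0.0)],[0.0017, -0.0022, 0.0216, np.float64(-0.0)],[0.0017, -0.0022, 0.0216, np.float64(-0.0)],
right target [ 0.528  -0.1048]
 473 c [ 0.5282 -0.1054] size [0.1193 0.0209] longaxis deg -13.43 z [0.0358 0.1212 0.1427]
 fit c [ 0.5285 -0.1054] longaxis -13.71 rms mm 0.04
 851 c [ 0.5301 -0.1036] size [0.1188 0.0277] longaxis deg -12.55 z [0.0341 0.0868 0.1414]
 fit c [ 0.5296 -0.1028] longaxis -13.06 rms mm 0.44
left target [0.5764 0.0892]
 367 c [0.5766 0.0877] size [0.1199 0.0201] longaxis deg -13.5 z [0.044  0.1265 0.1431]
 fit c [0.5767 0.0877] longaxis -13.51 rms mm 0.0
 928 c [0.5778 0.0897] size [0.1198 0.0273] longaxis deg -12.69 z [0.0345 0.0889 0.1417]
 fit c [0.5778 0.0903] longaxis -12.91 rms mm 0.36
```

View pics/side4.png

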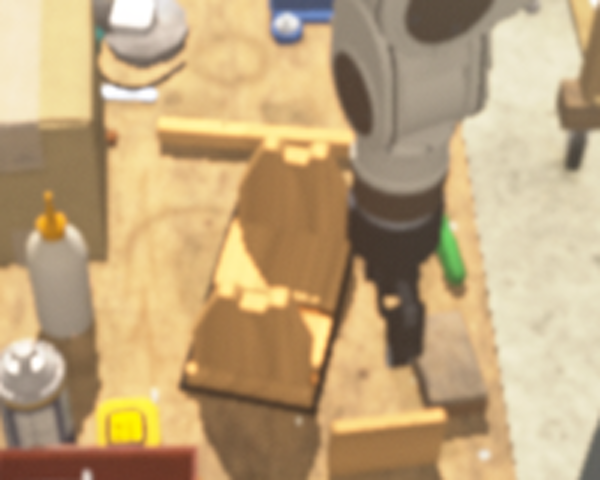

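Request:
{"api": "send_rows", "payload": {"increments": [[[0.004, -0.007, 0.01, 0], [0.003, -0.006, 0.025, 0], [0, 0, 0.03, 0], [0, 0, 0.03, 0], [0, 0, 0.02, 0], [0, 0, 0.01, 0], [0, 0, 0, 0], [0, 0, 0, 0]]]}}

```text
clock: 22.15
eef_pos: [0.4569, 0.1935, 0.1058]
tool_rot: [0.664, 0.747, -0.015, 0.003]
ft_force: [-0.4, -0.3, 0.4]
grip_width: 0.0854
```

```bash
python3 go.py .452 .1952 .047 97.2 1
```

```text
t 22.15 pos [0.4569 0.1935 0.1058] yaw 96.71 tilt 1.79 w 0.0854 F [-0.4 -0.3  0.4] q6 0.29 | d mm [ -4.9   1.7 -58.8] dyaw 0.49
[0.0018, -0.0018, 0.0294, np.float64(-0.2)],[0.0019, -0.0018, 0.0294, np.float64(-0.2)],
```

Request:
{"api": "send_rows", "payload": {"increments": [[[0.002, -0.003, 0.01, -0.4], [0, -0.001, 0.015, 0], [0, 0, 0.014, 0], [0, 0, 0.01, 0], [0, 0, 0.005, 0], [0, 0, 0.002, 0], [0, 0, 0, 0], [0, 0, 0, 0]]]}}

```text
clock: 22.95
eef_pos: [0.4566, 0.1961, 0.0525]
tool_rot: [0.662, 0.75, -0.009, 0.005]
ft_force: [0.2, -0.0, -0.2]
grip_width: 0.0853
```

```bash
python3 go.py .452 .1952 .047 97.2 1
```

```text
t 22.95 pos [0.4566 0.1961 0.0525] yaw 97.15 tilt 1.25 w 0.0853 F [ 0.2 -0.  -0.2] q6 0.29 | d mm [-4.6 -0.9 -5.5] dyaw 0.05
[-0.0002, -0.0046, 0.0055, np.float64(-0.0)],
```

Request:
{"api": "send_rows", "payload": {"increments": [[[0, -0.004, 0.005, 0], [0, 0, 0, 0], [0, 0, 0, 0], [0, 0, 0, 0], [0, 0, 0, 0], [0, 0, 0, 0], [0, 0, 0, 0], [0, 0, 0, 0]]]}}

```text
clock: 23.75
eef_pos: [0.4534, 0.1959, 0.0485]
tool_rot: [0.662, 0.75, -0.008, 0.006]
ft_force: [0.1, 0.3, -0.1]
grip_width: 0.0854
```

Request:
{"api": "send_rows", "payload": {"hand": 1, "increments": [[[0, 0, 0, 0], [0, 0, 0, 0], [0, 0, 0, 0], [0, 0, 0, 0], [0, 0, 0, 0], [0, 0, 0, 0], [0, 0, 0, 0], [0, 0, 0, 0]]]}}

```text
clock: 24.55
eef_pos: [0.4535, 0.1961, 0.0486]
tool_rot: [0.662, 0.75, -0.008, 0.006]
ft_force: [0.0, 0.8, -0.3]
grip_width: 0.0118
```

```bash
python3 go.py .452 .1952 .047 97.2 1; python3 hold.py save .452 .1954 7.2
```

```text
t 24.55 pos [0.4535 0.1961 0.0486] yaw 97.15 tilt 1.14 w 0.0118 F [ 0.   0.8 -0.3] q6 0.29 | d mm [-1.5 -0.9 -1.6] dyaw 0.05
[-0.0006, -0.0016, 0.0016, np.float64(-0.0)],
[ 0.00048026 -0.00141066  0.04861943]
```

Request:
{"api": "send_rows", "payload": {"increments": [[[0, 0, -0.015, 0], [0, 0, -0.03, 0], [0, 0, -0.035, 0], [0, 0, -0.035, 0], [0, 0, -0.035, 0], [0, 0, -0.025, 0], [0, 0, -0.01, 0], [0, 0, 0, 0]]]}}

```text
clock: 25.35
eef_pos: [0.4514, 0.1986, 0.2372]
tool_rot: [0.662, 0.75, -0.012, 0.004]
ft_force: [0.7, 0.3, -1.3]
grip_width: 0.0115
```

```bash
python3 hold.py .015; python3 go.py .556 .0066 .24 76 8
```

```text
t 25.35 pos [0.4514 0.1986 0.2372] bottom in groove mm: x -149.4 y 159.5 z(bench) 188.6 board yaw err deg 21.19 lean x -0.38 y -0.34 deg w 0.0115 F [ 0.7  0.3 -1.3] tool lean xy [-0.54 -1.37]
tool shift to centre bottom [-0.2026  0.0818  0.0036] in world [ 0.1064 -0.1909  0.    ] q [ 0.425  0.244 -0.005  1.341 -0.018  0.301]
t 25.35 pos [0.4514 0.1986 0.2372] yaw 97.15 tilt 1.47 w 0.0115 F [ 0.7  0.3 -1.3] q6 0.3 | d mm [ 104.6 -192.     2.8] dyaw -21.15
[-0.0254, 0.01, 0.0001, np.float64(2.6)],[-0.0249, 0.0112, 0.0001, np.float64(2.6)],[-0.0244, 0.0123, 0.0001, np.float64(2.6)],[-0.0238, 0.0134, 0.0001, np.float64(2.6)],[-0.0232, 0.0145, 0.0001, np.float64(2.6)],[-0.0225, 0.0155, 0.0001, np.float64(2.6)],[-0.0217, 0.0166, 0.0001, np.float64(2.6)],[-0.021, 0.0176, 0.0001, np.float64(2.6)],
```

Request:
{"api": "send_rows", "payload": {"increments": [[[-0.02, 0.009, 0, 2.6], [-0.026, 0.012, 0, 2.7], [-0.026, 0.013, 0, 2.7], [-0.025, 0.014, 0, 2.7], [-0.025, 0.015, 0, 2.7], [-0.024, 0.016, 0, 2.7], [-0.02, 0.015, 0, 2.6], [-0.015, 0.012, 0, 2]]]}}

```text
clock: 26.15
eef_pos: [0.5466, 0.0077, 0.2236]
tool_rot: [0.788, 0.616, -0.022, 0.0]
ft_force: [0.4, 0.4, -0.8]
grip_width: 0.0116
```

```bash
python3 hold.py .015
```

```text
t 26.15 pos [0.5466 0.0077 0.2236] bottom in groove mm: x -11.9 y -2.5 z(bench) 175.1 board yaw err deg 0.04 lean x -1.31 y -0.87 deg w 0.0116 F [ 0.4  0.4 -0.8] tool lean xy [-1.97 -1.56]
tool shift to centre bottom [ 0.0025  0.0119 -0.0004] in world [ 0.0121 -0.0004  0.    ] q [ 0.028  0.369  0.134  1.37  -0.026  0.273]
```

Request:
{"api": "send_rows", "payload": {"increments": [[[0.002, 0.006, 0.005, 0], [0.001, 0.004, 0.02, 0], [0, 0, 0.03, 0], [0, 0, 0.03, 0], [0, 0, 0.02, 0], [0, 0, 0.01, 0], [0, 0, 0, 0], [0, 0, 0, 0]]]}}

```text
clock: 26.95
eef_pos: [0.5466, 0.0054, 0.0908]
tool_rot: [0.787, 0.616, -0.029, -0.007]
ft_force: [-0.4, -0.7, 0.1]
grip_width: 0.0113
```

```bash
python3 hold.py .015
```

```text
t 26.95 pos [0.5466 0.0054 0.0908] bottom in groove mm: x -12.2 y -4.9 z(bench) 42.4 board yaw err deg 0.05 lean x -2.43 y -1.07 deg w 0.0113 F [-0.4 -0.7  0.1] tool lean xy [-3.11 -1.48]
tool shift to centre bottom [ 0.0049  0.0122 -0.0008] in world [ 0.0131  0.0018 -0.    ] q [ 0.023  0.481 -0.058  1.087 -0.025  0.267]
```

Request:
{"api": "send_rows", "payload": {"increments": [[[0.003, 0.005, 0, 0], [0.002, 0.004, 0, 0], [0, 0.001, 0.004, 0], [0, 0, 0.004, 0], [0, 0, 0.004, 0], [0, 0, 0, 0], [0, 0, 0, 0], [0, 0, 0, 0]]]}}

```text
clock: 27.75
eef_pos: [0.5611, 0.0082, 0.0812]
tool_rot: [0.787, 0.616, -0.026, -0.004]
ft_force: [0.3, 0.6, -0.7]
grip_width: 0.0112
```

```bash
python3 hold.py .015;  python3 - <<'E'
from workcell import viewer
import cv2
c=viewer.camera("wrist"); cv2.imwrite("pics/w5.png",c["image"][:,:,::-1])
E
```

```text
t 27.75 pos [0.5611 0.0082 0.0812] bottom in groove mm: x 1.5 y 1.4 z(bench) 32.7 board yaw err deg 0.09 lean x -1.98 y -0.94 deg w 0.0112 F [ 0.3  0.6 -0.7] tool lean xy [-2.63 -1.46]
tool shift to centre bottom [-0.0014 -0.0015  0.0001] in world [-0.0018 -0.001   0.    ] q [ 0.027  0.51  -0.036  1.071 -0.024  0.271]
```

View pics/w5.png

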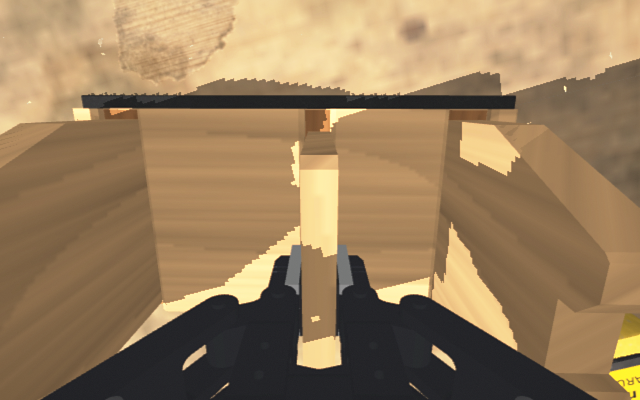

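Request:
{"api": "send_rows", "payload": {"increments": [[[-0.001, -0.002, 0.003, 0], [0, 0, 0.005, 0], [0, 0, 0.005, 0], [0, 0, 0.004, 0], [0, 0, 0.003, 0], [0, 0, 0.003, 0], [0, 0, 0.002, 0], [0, 0, 0, 0]]]}}

```text
clock: 28.6
eef_pos: [0.5581, 0.0075, 0.0651]
tool_rot: [0.787, 0.616, -0.023, -0.002]
ft_force: [-0.5, -0.0, -1.1]
grip_width: 0.0112
```

```bash
python3 hold.py .015
```

```text
t 28.60 pos [0.5581 0.0075 0.0651] bottom in groove mm: x -0.9 y 0.1 z(bench) 16.6 board yaw err deg 0.11 lean x -1.60 y -0.83 deg w 0.0112 F [-0.5 -0.  -1.1] tool lean xy [-2.24 -1.45]
tool shift to centre bottom [-0.0001  0.0009 -0.    ] in world [ 0.0009 -0.0003  0.    ] q [ 0.026  0.517 -0.072  1.021 -0.024  0.27 ]
```

Request:
{"api": "send_rows", "payload": {"increments": [[[0, 0, 0.002, 0], [0, 0, 0.002, 0], [0, 0, 0.002, 0], [0, 0, 0.002, 0], [0, 0, 0.002, 0], [0, 0, 0.002, 0], [0, 0, 0, 0], [0, 0, 0, 0]]]}}

```text
clock: 29.4
eef_pos: [0.5582, 0.0076, 0.0642]
tool_rot: [0.787, 0.616, -0.02, 0.0]
ft_force: [-0.2, 0.7, -0.1]
grip_width: 0.0115
```

```bash
python3 hold.py .015
```

```text
t 29.40 pos [0.5582 0.0076 0.0642] bottom in groove mm: x -0.5 y 0.3 z(bench) 15.7 board yaw err deg 0.12 lean x -1.19 y -0.73 deg w 0.0115 F [-0.2  0.7 -0.1] tool lean xy [-1.81 -1.45]
tool shift to centre bottom [-0.0003  0.0005 -0.    ] in world [ 0.0004 -0.0004 -0.    ] q [ 0.026  0.513 -0.081  1.009 -0.024  0.27 ]
```

Request:
{"api": "send_rows", "payload": {"hand": -0.3, "increments": [[[0, 0, 0, 0], [0, 0, 0, 0], [0, 0, 0, 0], [0, 0, 0, 0], [0, 0, 0, 0], [0, 0, -0.01, 0], [0, 0, -0.03, 0], [0, 0, -0.03, 0]]]}}

```text
clock: 30.2
eef_pos: [0.5561, 0.0092, 0.1294]
tool_rot: [0.787, 0.616, -0.026, -0.004]
ft_force: [0.4, -0.6, 0.9]
grip_width: 0.0556
```

```bash
python3 hold.py .015;python3 go.py .5575 -.242 .22 -97 8
```

```text
t 30.20 pos [0.5561 0.0092 0.1294] bottom in groove mm: x -3.7 y 1.1 z(bench) 80.9 board yaw err deg 0.09 lean x -2.02 y -0.95 deg w 0.0556 F [ 0.4 -0.6  0.9] tool lean xy [-2.68 -1.47]
tool shift to centre bottom [-0.0011  0.0037 -0.0001] in world [ 0.0033 -0.002  -0.    ] q [ 0.029  0.457  0.014  1.175 -0.024  0.273]
t 30.2 pos [0.5561 0.0092 0.1294] yaw 76.12 tilt 3.06 w 0.0556 F [ 0.4 -0.6  0.9] q6 0.27 | d mm [   1.4 -251.2   90.6] dyaw -173.12
[-0.0117, 0.0028, -0.004, np.float64(8.2)],[-0.0112, 0.0044, -0.004, np.float64(8.2)],[-0.0105, 0.006, -0.004, np.float64(8.2)],[-0.0095, 0.0074, -0.004, np.float64(8.2)],[-0.0083, 0.0087, -0.004, np.float64(8.2)],[-0.007, 0.0098, -0.004, np.float64(8.2)],[-0.0055, 0.0107, -0.004, np.float64(8.2)],[-0.0039, 0.0114, -0.004, np.float64(8.2)],[-0.0022, 0.0119, -0.004, np.float64(8.2)],[-0.0005, 0.0121, -0.004, np.float64(8.2)],[0.0012, 0.012, -0.004, np.float64(8.2)],[0.0029, 0.0117, -0.004, np.float64(8.2)],[0.0046, 0.0112, -0.004, np.float64(8.2)],[0.0061, 0.0104, -0.004, np.float64(8.2)],[0.0076, 0.0094, -0.004, np.float64(8.2)],[0.0088, 0.0082, -0.004, np.float64(8.2)],[0.0099, 0.0069, -0.004, np.float64(8.2)],[0.0108, 0.0054, -0.004, np.float64(8.2)],[0.0115, 0.0038, -0.004, np.float64(8.2)],[0.0119, 0.0021, -0.004, np.float64(8.2)],[0.0121, 0.0004, -0.004, np.float64(8.2)],
```

Request:
{"api": "send_rows", "payload": {"hand": -1, "increments": [[[0, 0.003, -0.04, 0], [0, 0, -0.04, 0], [0, 0, -0.02, 0], [-0.02, 0, 0, -0.6], [-0.03, 0, 0, -0.7], [-0.035, 0, 0, -0.7], [-0.035, 0, 0, -0.7], [-0.035, 0, 0, -0.7]]]}}

```text
clock: 31.0
eef_pos: [0.5345, -0.1399, 0.2523]
tool_rot: [0.765, 0.644, -0.018, 0.001]
ft_force: [0.5, 0.1, -0.6]
grip_width: 0.0854
```

```bash
python3 go.py .5575 -.2415 .2 83 3
```

```text
t 31.0 pos [ 0.5345 -0.1399  0.2523] yaw 80.23 tilt 2.12 w 0.0854 F [ 0.5  0.1 -0.6] q6 -0.07 | d mm [  23.  -101.6  -52.3] dyaw 2.77
[-0.0315, 0.0137, 0.0181, np.float64(-0.9)],[-0.0318, 0.0132, 0.0181, np.float64(-0.9)],[-0.032, 0.0127, 0.0181, np.float64(-0.9)],
```

Request:
{"api": "send_rows", "payload": {"increments": [[[-0.032, 0.014, 0, -0.9], [-0.032, 0.013, 0, -0.9], [-0.028, 0.013, 0, -0.9], [-0.01, 0, 0.01, 0], [0, 0, 0.03, 0], [0, 0, 0.03, 0], [0, 0, 0.02, 0], [0, 0, 0, 0]]]}}

```text
clock: 31.8
eef_pos: [0.5542, -0.2574, 0.1677]
tool_rot: [0.751, 0.66, -0.017, 0.004]
ft_force: [-0.0, 0.1, -0.5]
grip_width: 0.0854
```

```bash
python3 go.py .5575 -.2415 .05 83 5
python3 - <<'E'
from m import *
from workcell import viewer
t=viewer.camera("top"); s=viewer.camera("side")
cv2.imwrite("pics/side6.png",cv2.resize(s["image"][100:260,250:450],None,fx=3,fy=3,interpolation=cv2.INTER_CUBIC)[:,:,::-1])
c=np.array([.5522,-.0078]); ey=np.array([.242,.970])
for nm,q,bx,D in (('right',-.1,(.44,.62,-.155,-.06),(.12,.02)),('left',.1,(.49,.66,.04,.13),(.12,.02)),('div',.015,(.48,.63,-.02,.035),(.11,.012))):
  print(nm,'target',c+q*ey)
  C=clusters([t,s],bx,.032,.145)
  for P in C:
    if len(P)<20: continue
    P=biggest(P); rect(P); fit(P,*D)
E
```

```text
t 31.8 pos [ 0.5542 -0.2574  0.1677] yaw 82.58 tilt 1.94 w 0.0854 F [-0.   0.1 -0.5] q6 -0.29 | d mm [   3.3   15.9 -117.7] dyaw 0.42
[0.0039, 0.0006, 0.0234, np.float64(-0.1)],[0.0039, 0.0006, 0.0234, np.float64(-0.1)],[0.0039, 0.0006, 0.0234, np.float64(-0.1)],[0.0039, 0.0006, 0.0234, np.float64(-0.1)],[0.0039, 0.0006, 0.0234, np.float64(-0.1)],
right target [ 0.528  -0.1048]
 471 c [ 0.528  -0.1053] size [0.1195 0.0207] longaxis deg -13.63 z [0.0386 0.1225 0.1428]
 fit c [ 0.5282 -0.1054] longaxis -13.77 rms mm 0.04
 860 c [ 0.5298 -0.1043] size [0.1195 0.0294] longaxis deg -14.05 z [0.0353 0.0872 0.1407]
 fit c [ 0.53   -0.1028] longaxis -12.57 rms mm 0.53
left target [0.5764 0.0892]
 371 c [0.5767 0.0879] size [0.1196 0.0202] longaxis deg -13.51 z [0.0442 0.1258 0.1435]
 fit c [0.5765 0.0879] longaxis -13.51 rms mm 0.01
 929 c [0.5774 0.0894] size [0.1189 0.0273] longaxis deg -14.67 z [0.0344 0.09   0.1413]
 fit c [0.5773 0.0902] longaxis -13.1 rms mm 0.4
div target [0.55583 0.00675]
 176 c [0.5547 0.007 ] size [0.1091 0.0119] longaxis deg -13.94 z [0.074  0.0936 0.0978]
 fit c [0.5547 0.007 ] longaxis -13.94 rms mm 0.0
 476 c [0.5557 0.007 ] size [0.1093 0.0202] longaxis deg -13.24 z [0.0377 0.0761 0.0966]
 fit c [0.5555 0.0075] longaxis -14.35 rms mm 0.6
```

View pics/side6.png

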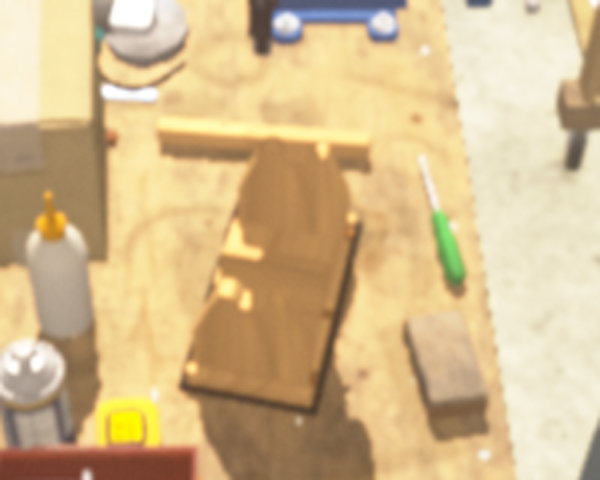

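Request:
{"api": "send_rows", "payload": {"increments": [[[0.008, 0.001, 0, 0], [0.007, 0.001, 0.01, -0.4], [0, 0, 0.025, 0], [0, 0, 0.025, 0], [0, 0, 0.02, 0], [0, 0, 0.01, 0], [0, 0, 0, 0], [0, 0, 0, 0]]]}}

```text
clock: 32.7
eef_pos: [0.5671, -0.2422, 0.0865]
tool_rot: [0.747, 0.665, -0.011, 0.015]
ft_force: [1.0, 0.5, -0.0]
grip_width: 0.0854
```

```bash
python3 go.py .5575 -.2415 .02 83 5
python3 - <<'E'
from workcell import viewer
import cv2
c=viewer.camera("wrist"); cv2.imwrite("pics/w7.png",c["image"][:,:,::-1])
E
```

```text
t 32.7 pos [ 0.5671 -0.2422  0.0865] yaw 83.38 tilt 2.07 w 0.0854 F [ 1.   0.5 -0. ] q6 -0.27 | d mm [ -9.6   0.7 -66.5] dyaw -0.38
[0.0004, -0.002, 0.0133, np.float64(0.1)],[0.0004, -0.002, 0.0133, np.float64(0.1)],[0.0004, -0.002, 0.0133, np.float64(0.1)],[0.0004, -0.002, 0.0133, np.float64(0.1)],[0.0004, -0.002, 0.0133, np.float64(0.1)],
```

View pics/w7.png

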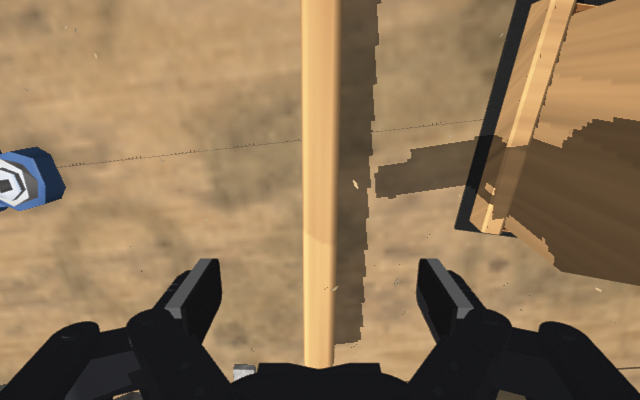

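Request:
{"api": "send_rows", "payload": {"increments": [[[0.001, -0.007, 0.01, 0.3], [0, -0.002, 0.015, 0], [0, 0, 0.015, 0], [0, 0, 0.01, 0], [0, 0, 0.006, 0], [0, 0, 0.003, 0], [0, 0, 0, 0], [0, 0, 0, 0]]]}}

```text
clock: 33.55
eef_pos: [0.5657, -0.245, 0.035]
tool_rot: [0.748, 0.663, -0.007, 0.023]
ft_force: [-0.2, 0.6, 0.1]
grip_width: 0.0856
```

```bash
python3 go.py .5575 -.2415 .018 83 1
```

```text
t 33.55 pos [ 0.5657 -0.245   0.035 ] yaw 83.04 tilt 2.7 w 0.0856 F [-0.2  0.6  0.1] q6 -0.27 | d mm [ -8.2   3.5 -17. ] dyaw -0.04
[0.0032, -0.009, 0.0167, np.float64(0.0)],
```

Request:
{"api": "send_rows", "payload": {"increments": [[[0.003, -0.005, 0.004, 0], [0, -0.003, 0.005, 0], [0, 0, 0.004, 0], [0, 0, 0.002, 0], [0, 0, 0, 0], [0, 0, 0, 0], [0, 0, 0, 0], [0, 0, 0, 0]]]}}

```text
clock: 34.35
eef_pos: [0.5584, -0.2417, 0.0195]
tool_rot: [0.748, 0.663, -0.006, 0.023]
ft_force: [-0.3, 0.3, 0.6]
grip_width: 0.0855
```

```bash
python3 go.py .5575 -.2415 .018 83 1
```

```text
t 34.35 pos [ 0.5584 -0.2417  0.0195] yaw 83.04 tilt 2.78 w 0.0855 F [-0.3  0.3  0.6] q6 -0.27 | d mm [-0.9  0.2 -1.5] dyaw -0.04
[0.0001, -0.001, 0.0015, np.float64(0.0)],
```

Request:
{"api": "send_rows", "payload": {"hand": 1, "increments": [[[0, -0.001, 0.002, 0], [0, 0, 0.001, 0], [0, 0, 0, 0], [0, 0, 0, 0], [0, 0, 0, 0], [0, 0, 0, 0], [0, 0, 0, 0], [0, 0, 0, 0]]]}}

```text
clock: 35.15
eef_pos: [0.5579, -0.2419, 0.0168]
tool_rot: [0.748, 0.663, -0.006, 0.024]
ft_force: [-0.2, 0.1, 0.6]
grip_width: 0.0205
```

```bash
python3 go.py .5575 -.2415 .018 83 1; python3 hold.py save .5575 -.2415 -6.95
```

```text
t 35.15 pos [ 0.5579 -0.2419  0.0168] yaw 83.04 tilt 2.83 w 0.0205 F [-0.2  0.1  0.6] q6 -0.27 | d mm [-0.4  0.4  1.2] dyaw -0.04
[0.0003, -0.0004, -0.0012, np.float64(0.0)],
[ 0.00102355 -0.00091202  0.01675057]
```

Request:
{"api": "send_rows", "payload": {"increments": [[[0, 0, -0.015, 0], [0, 0, -0.03, 0], [0, 0, -0.04, 0], [0, 0, -0.04, 0], [0, 0, -0.04, 0], [0, 0, -0.03, 0], [0, 0, -0.02, 0], [0, 0, -0.01, 0]]]}}

```text
clock: 35.95
eef_pos: [0.5497, -0.2304, 0.2448]
tool_rot: [0.748, 0.663, -0.008, 0.018]
ft_force: [0.5, -0.3, -0.3]
grip_width: 0.0208
```

```bash
python3 hold.py 0; python3 go.py .5522 -.0078 .24 166 12
python3 - <<'E'
from workcell import viewer
import cv2
c=viewer.camera("wrist"); cv2.imwrite("pics/w8.png",c["image"][:,:,::-1])
E
```

```text
t 35.95 pos [ 0.5497 -0.2304  0.2448] bottom in groove mm: x 50.7 y -216.3 z(bench) 228.0 board yaw err deg 7.05 lean x -0.68 y 0.12 deg w 0.0208 F [ 0.5 -0.3 -0.3] tool lean xy [ 0.67 -2.23]
tool shift to centre bottom [ 0.2208 -0.0236 -0.0086] in world [ 0.0031  0.2222 -0.    ] q [-0.381  0.413  0.255  1.387 -0.032 -0.261]
t 35.95 pos [ 0.5497 -0.2304  0.2448] yaw 83.06 tilt 2.33 w 0.0208 F [ 0.5 -0.3 -0.3] q6 -0.26 | d mm [  2.5 222.6  -4.8] dyaw 82.94
[0.0184, -0.002, -0.0003, np.float64(-6.9)],[0.0186, 0.0002, -0.0003, np.float64(-6.9)],[0.0184, 0.0024, -0.0003, np.float64(-6.9)],[0.018, 0.0046, -0.0003, np.float64(-6.9)],[0.0173, 0.0068, -0.0003, np.float64(-6.9)],[0.0163, 0.0088, -0.0003, np.float64(-6.9)],[0.0152, 0.0107, -0.0003, np.float64(-6.9)],[0.0138, 0.0124, -0.0003, np.float64(-6.9)],[0.0122, 0.014, -0.0003, np.float64(-6.9)],[0.0104, 0.0154, -0.0003, np.float64(-6.9)],[0.0085, 0.0165, -0.0003, np.float64(-6.9)],[0.0064, 0.0174, -0.0003, np.float64(-6.9)],
```

View pics/w8.png

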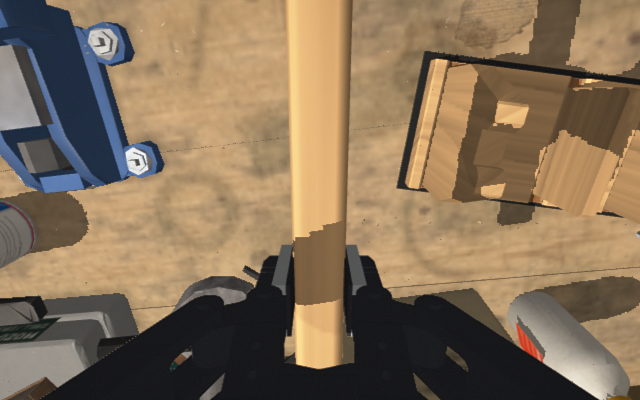

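Request:
{"api": "send_rows", "payload": {"increments": [[[0.014, -0.002, -0.001, -5], [0.018, 0, -0.001, -7], [0.018, 0.002, -0.001, -7], [0.018, 0.004, -0.001, -7], [0.017, 0.007, -0.001, -7], [0.016, 0.009, -0.001, -7], [0.015, 0.011, -0.001, -7], [0.014, 0.012, -0.001, -7]]]}}

```text
clock: 36.8
eef_pos: [0.5476, -0.085, 0.2361]
tool_rot: [0.351, 0.936, -0.018, 0.004]
ft_force: [-0.7, -0.1, -1.3]
grip_width: 0.021
```

```bash
python3 hold.py 0; python3 go.py .5522 -.0078 .24 166 5
```

```text
t 36.80 pos [ 0.5476 -0.085   0.2361] bottom in groove mm: x 12.9 y -77.0 z(bench) 219.4 board yaw err deg 62.90 lean x -2.56 y -2.43 deg w 0.0210 F [-0.7 -0.1 -1.3] tool lean xy [-0.27 -2.07]
tool shift to centre bottom [ 0.0465  0.0626 -0.0028] in world [ 0.0061  0.0778 -0.    ] q [-0.135  0.351  0.14   1.36  -0.036 -0.989]
t 36.8 pos [ 0.5476 -0.085   0.2361] yaw 138.95 tilt 2.09 w 0.021 F [-0.7 -0.1 -1.3] q6 -0.99 | d mm [ 4.6 77.2  3.9] dyaw 27.05
[0.0094, 0.0122, -0.0013, np.float64(-5.4)],[0.0082, 0.0131, -0.0013, np.float64(-5.4)],[0.007, 0.0138, -0.0013, np.float64(-5.4)],[0.0056, 0.0144, -0.0013, np.float64(-5.4)],[0.0043, 0.0148, -0.0013, np.float64(-5.4)],
```

Request:
{"api": "send_rows", "payload": {"increments": [[[0.01, 0.013, -0.001, -5.5], [0.009, 0.014, -0.001, -5.5], [0.007, 0.015, -0.001, -5.5], [0.006, 0.014, -0.001, -5.5], [0.004, 0.012, 0, -4.5], [0, 0, 0, -0.5], [0, 0, 0, 0], [0, 0, 0, 0]]]}}

```text
clock: 37.6
eef_pos: [0.5448, -0.0025, 0.224]
tool_rot: [0.111, 0.994, -0.019, -0.011]
ft_force: [0.2, 0.6, -0.6]
grip_width: 0.0205
```

```bash
python3 hold.py 0; python3 go.py .5522 -.0078 .24 166 1
```

```text
t 37.60 pos [ 0.5448 -0.0025  0.224 ] bottom in groove mm: x -9.8 y 1.7 z(bench) 207.3 board yaw err deg 91.29 lean x -3.31 y -3.99 deg w 0.0205 F [ 0.2  0.6 -0.6] tool lean xy [-1.55 -2.03]
tool shift to centre bottom [-0.0097 -0.0019 -0.0001] in world [ 0.0091 -0.004  -0.    ] q [ 0.014  0.359  0.12   1.359 -0.035 -1.333]
t 37.6 pos [ 0.5448 -0.0025  0.224 ] yaw 167.2 tilt 2.56 w 0.0205 F [ 0.2  0.6 -0.6] q6 -1.33 | d mm [ 7.4 -5.3 16. ] dyaw -1.2
[-0.0081, -0.0041, -0.016, np.float64(1.2)],
```

Request:
{"api": "send_rows", "payload": {"increments": [[[-0.004, -0.001, 0, 1.2], [-0.004, -0.001, 0, 0], [0, 0, 0.008, 0], [0, 0, 0.015, 0], [0, 0, 0.012, 0], [0, 0, 0.007, 0], [0, 0, 0, 0], [0, 0, 0, 0]]]}}

```text
clock: 38.4
eef_pos: [0.5521, -0.0119, 0.1788]
tool_rot: [0.127, 0.992, -0.02, -0.011]
ft_force: [-1.3, -0.8, 0.2]
grip_width: 0.0207
```

```bash
python3 hold.py 0
python3 - <<'E'
from m import *
from workcell import viewer
t=viewer.camera("top"); s=viewer.camera("side")
cv2.imwrite("pics/side9.png",cv2.resize(s["image"][100:260,250:450],None,fx=3,fy=3,interpolation=cv2.INTER_CUBIC)[:,:,::-1])
np.savez('top9.npz',**t);np.savez('side9.npz',**s)
E
```

```text
t 38.40 pos [ 0.5521 -0.0119  0.1788] bottom in groove mm: x -0.5 y -5.6 z(bench) 162.1 board yaw err deg 89.52 lean x -3.34 y -3.95 deg w 0.0207 F [-1.3 -0.8  0.2] tool lean xy [-1.54 -2.06]
tool shift to centre bottom [-0.0004  0.0056 -0.0002] in world [0.0018 0.0054 0.    ] q [-0.002  0.398  0.057  1.257 -0.036 -1.319]
```

View pics/side9.png

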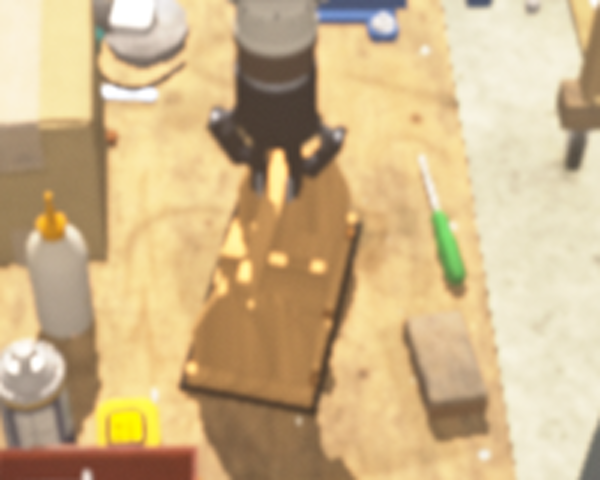

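```bash
cat > rail.py <<'E'
from m import *
import sys
c=np.array([.5522,-.0078]); th=np.deg2rad(-14.0)
ex=np.array([np.cos(th),np.sin(th)]); ey=np.array([-np.sin(th),np.cos(th)])
def rail(cams,z0,z1):
  for n,cm in cams:
    w=cloud(cm).reshape(-1,3); d=w[:,:2]-c; x=d@ex;y=d@ey
    m=(abs(x)<.04)&(abs(y)<.16)&(w[:,2]>z0)&(w[:,2]<z1)
    for lo in np.arange(-.14,.14,.02):
        k=m&(y>=lo)&(y<lo+.02)
        if k.sum()>3: print(n,'y %.0f..%.0f n %d'%(lo*1e3,lo*1e3+20,k.sum()),'x[mm] %.1f..%.1f'%tuple(1e3*np.percentile(x[k],[3,97])),'ztop %.1f'%(1e3*np.percentile(w[k,2],95)),'y ext %.1f %.1f'%(1e3*y[k].min(),1e3*y[k].max()))
E
python3 - <<'E'
from rail import *
rail([('top',np.load('top9.npz')),('side',np.load('side9.npz'))],.152,.25)
E
```

```text
top y -140..-120 n 28 x[mm] -9.0..9.6 ztop 199.1 y ext -129.2 -120.2
top y -120..-100 n 66 x[mm] -10.6..9.8 ztop 198.5 y ext -119.8 -100.5
top y -100..-80 n 8 x[mm] -1.3..10.1 ztop 197.0 y ext -99.9 -97.2
top y 60..80 n 50 x[mm] -9.0..11.6 ztop 186.2 y ext 64.2 79.3
top y 80..100 n 67 x[mm] -8.5..11.5 ztop 186.0 y ext 80.2 99.9
top y 100..120 n 65 x[mm] -8.8..11.7 ztop 184.1 y ext 100.1 119.5
side y -40..-20 n 21 x[mm] -0.1..12.0 ztop 192.4 y ext -38.7 -20.6
side y -20..0 n 85 x[mm] -34.2..38.6 ztop 234.2 y ext -17.7 -0.5
side y 0..20 n 260 x[mm] -36.0..36.7 ztop 247.3 y ext 0.5 19.1
side y 20..40 n 47 x[mm] -8.5..12.8 ztop 189.4 y ext 20.4 38.1
side y 40..60 n 47 x[mm] -8.8..11.9 ztop 187.6 y ext 40.1 58.8
side y 60..80 n 52 x[mm] -8.3..13.0 ztop 186.8 y ext 60.3 80.0
side y 80..100 n 51 x[mm] -8.1..13.2 ztop 186.1 y ext 80.3 99.3
side y 100..120 n 71 x[mm] -7.9..12.2 ztop 182.6 y ext 100.4 119.8
side y 120..140 n 13 x[mm] -6.0..10.9 ztop 181.9 y ext 120.0 123.1
```

Request:
{"api": "send_rows", "payload": {"increments": [[[0, 0.005, 0, 0.3], [0, 0, 0.004, 0], [0, 0, 0.006, 0], [0, 0, 0.006, 0], [0, 0, 0.004, 0], [0, 0, 0, 0], [0, 0, 0, 0], [0, 0, 0, 0]]]}}

```text
clock: 39.3
eef_pos: [0.5538, -0.007, 0.1583]
tool_rot: [0.129, 0.991, -0.019, -0.01]
ft_force: [-0.3, -0.0, -0.3]
grip_width: 0.0209
```

```bash
python3 hold.py 0
```

```text
t 39.30 pos [ 0.5538 -0.007   0.1583] bottom in groove mm: x 0.1 y -0.4 z(bench) 141.6 board yaw err deg 89.22 lean x -3.19 y -3.89 deg w 0.0209 F [-0.3 -0.  -0.3] tool lean xy [-1.38 -2.06]
tool shift to centre bottom [ 0.0001  0.0004 -0.    ] in world [ 0.      0.0004 -0.    ] q [ 0.006  0.413  0.025  1.207 -0.036 -1.305]
```

Request:
{"api": "send_rows", "payload": {"increments": [[[0, 0, 0.002, -0.7], [0, 0, 0.003, 0], [0, 0, 0.003, 0], [0, 0, 0.002, 0], [0, 0, 0.002, 0], [0, 0, 0.002, 0], [0, 0, 0, 0], [0, 0, 0, 0]]]}}

```text
clock: 40.1
eef_pos: [0.5548, -0.0066, 0.1461]
tool_rot: [0.122, 0.992, -0.018, -0.007]
ft_force: [-0.0, -0.4, 2.2]
grip_width: 0.021
```

```bash
python3 hold.py 0
```

```text
t 40.10 pos [ 0.5548 -0.0066  0.1461] bottom in groove mm: x 1.0 y 0.2 z(bench) 129.4 board yaw err deg 90.03 lean x -2.94 y -3.70 deg w 0.0210 F [-0.  -0.4  2.2] tool lean xy [-1.1  -1.89]
tool shift to centre bottom [ 0.001  -0.0002  0.    ] in world [-0.001  0.     0.   ] q [ 0.005  0.42   0.003  1.173 -0.033 -1.32 ]
```

Contact at about 129 mm. I'll press gently so the rail levels.

Request:
{"api": "send_rows", "payload": {"increments": [[[0, 0, 0.002, 0], [0, 0, 0.002, 0], [0, 0, 0.002, 0], [0, 0, 0.002, 0], [0, 0, 0.002, 0], [0, 0, 0.002, 0], [0, 0, 0.002, 0], [0, 0, 0, 0]]]}}

```text
clock: 40.9
eef_pos: [0.5546, -0.007, 0.1431]
tool_rot: [0.122, 0.992, -0.016, -0.003]
ft_force: [-0.5, -0.7, 1.9]
grip_width: 0.0209
```

```bash
python3 hold.py 0
python3 - <<'E'
from rail import *
from workcell import viewer
rail([('top',viewer.camera('top'))],.142,.25)
E
```

```text
t 40.90 pos [ 0.5546 -0.007   0.1431] bottom in groove mm: x 1.1 y -0.1 z(bench) 126.4 board yaw err deg 89.96 lean x -2.48 y -3.51 deg w 0.0209 F [-0.5 -0.7  1.9] tool lean xy [-0.6  -1.82]
tool shift to centre bottom [ 0.0011  0.0001 -0.    ] in world [-0.001   0.0004 -0.    ] q [ 0.004  0.416 -0.012  1.154 -0.032 -1.321]
top y -140..-120 n 8 x[mm] -4.9..9.9 ztop 155.4 y ext -123.4 -120.4
top y -120..-100 n 76 x[mm] -23.6..22.9 ztop 157.2 y ext -119.9 -100.1
top y -100..-80 n 41 x[mm] -8.0..29.3 ztop 156.9 y ext -99.8 -89.2
top y 60..80 n 35 x[mm] -8.0..11.1 ztop 156.1 y ext 68.0 79.9
top y 80..100 n 74 x[mm] -21.0..29.4 ztop 155.7 y ext 80.1 99.7
top y 100..120 n 78 x[mm] -27.4..26.7 ztop 154.6 y ext 100.1 119.6
top y 120..140 n 17 x[mm] -7.5..10.4 ztop 154.3 y ext 120.3 125.8
```

Request:
{"api": "send_rows", "payload": {"hand": -0.3, "increments": [[[0, 0, 0, 0], [0, 0, 0, 0], [0, 0, 0, 0], [0, 0, 0, 0], [0, 0, 0, 0], [0, 0, -0.01, 0], [0, 0, -0.03, 0], [0, 0, -0.04, 0]]]}}

```text
clock: 41.75
eef_pos: [0.5512, -0.0053, 0.2166]
tool_rot: [0.123, 0.992, -0.019, -0.012]
ft_force: [0.5, -0.1, 0.5]
grip_width: 0.0557
```

Request:
{"api": "send_rows", "payload": {"increments": [[[0, 0, -0.04, 0], [0, 0, -0.04, 0], [0, 0, -0.02, 0], [0, -0.02, 0, 0], [0, -0.035, 0, 0], [0, -0.035, 0, 0], [0, -0.035, 0, 0], [0, -0.03, 0, 0]]]}}

```text
clock: 42.55
eef_pos: [0.5193, -0.1522, 0.341]
tool_rot: [0.118, 0.993, -0.018, -0.001]
ft_force: [1.1, 0.2, 0.6]
grip_width: 0.0552
```

```bash
python3 hold.py 0
python3 - <<'E'
from rail import *
from workcell import viewer
t=viewer.camera("top"); s=viewer.camera("side")
rail([('top',t),('side',s)],.144,.2)
for n,cc,cr in (('side',s,(100,260,250,450)),('top',t,(150,280,260,440))):
    cv2.imwrite(f"pics/{n}10.png",cv2.resize(cc["image"][cr[0]:cr[1],cr[2]:cr[3]],None,fx=3.5,fy=3.5,interpolation=cv2.INTER_CUBIC)[:,:,::-1])
E
```

```text
t 42.55 pos [ 0.5193 -0.1522  0.341 ] bottom in groove mm: x 2.0 y -149.6 z(bench) 324.3 board yaw err deg 90.43 lean x -2.15 y -3.68 deg w 0.0552 F [1.1 0.2 0.6] tool lean xy [-0.33 -2.04]
tool shift to centre bottom [ 0.0009  0.1495 -0.0054] in world [ 0.0342  0.1456 -0.    ] q [-0.266  0.306  0.346  1.607 -0.036 -1.6  ]
top y -140..-120 n 9 x[mm] -4.8..9.8 ztop 154.9 y ext -123.2 -120.1
top y -120..-100 n 65 x[mm] -7.6..12.5 ztop 156.3 y ext -119.7 -100.1
top y -100..-80 n 66 x[mm] -8.6..13.5 ztop 155.5 y ext -99.7 -80.1
top y -80..-60 n 65 x[mm] -8.3..12.0 ztop 155.2 y ext -79.9 -60.0
top y -60..-40 n 63 x[mm] -8.2..12.2 ztop 154.6 y ext -59.8 -40.2
top y -40..-20 n 64 x[mm] -7.8..12.2 ztop 155.4 y ext -39.9 -20.4
top y -20..0 n 65 x[mm] -8.2..12.3 ztop 155.2 y ext -19.9 -0.1
top y 0..20 n 63 x[mm] -8.3..12.1 ztop 155.7 y ext 0.5 19.7
top y 20..40 n 64 x[mm] -7.9..11.8 ztop 155.8 y ext 20.1 39.9
top y 40..60 n 63 x[mm] -8.3..12.2 ztop 155.6 y ext 40.5 59.8
top y 60..80 n 63 x[mm] -8.2..11.9 ztop 154.9 y ext 60.3 79.9
top y 80..100 n 63 x[mm] -8.2..12.0 ztop 155.9 y ext 80.1 99.7

[... 285 characters left out ...]
60 n 31 x[mm] -6.7..12.8 ztop 154.4 y ext -77.4 -60.0
side y -60..-40 n 34 x[mm] -5.9..13.5 ztop 155.6 y ext -59.9 -40.0
side y -40..-20 n 39 x[mm] -7.6..13.4 ztop 155.3 y ext -39.9 -20.1
side y -20..0 n 37 x[mm] -6.8..12.8 ztop 155.1 y ext -19.8 -0.3
side y 0..20 n 42 x[mm] -7.2..13.7 ztop 155.6 y ext 0.4 20.0
side y 20..40 n 33 x[mm] -6.7..12.6 ztop 156.5 y ext 20.1 39.1
side y 40..60 n 44 x[mm] -7.3..13.6 ztop 156.2 y ext 40.2 59.9
side y 60..80 n 39 x[mm] -7.6..13.0 ztop 154.6 y ext 60.6 80.0
side y 80..100 n 45 x[mm] -7.4..13.3 ztop 155.3 y ext 80.4 99.6
side y 100..120 n 44 x[mm] -14.2..13.5 ztop 156.2 y ext 100.0 119.7
side y 120..140 n 24 x[mm] -6.8..11.4 ztop 155.3 y ext 120.6 127.8
```

View pics/side10.png

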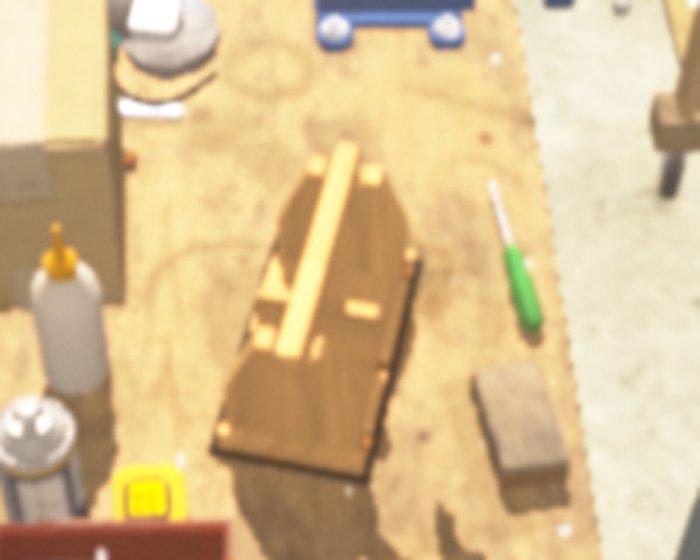

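View pics/top10.png

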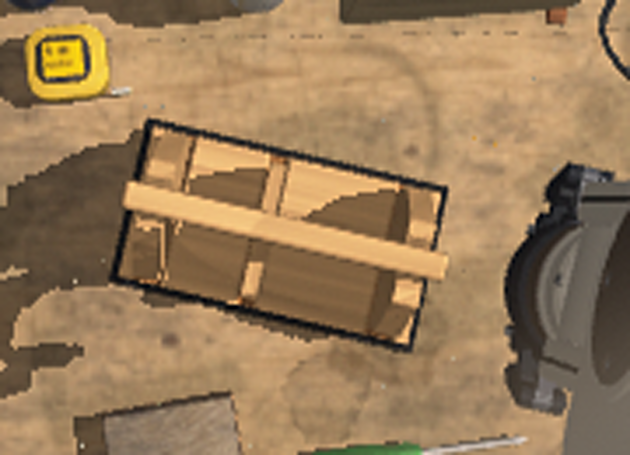

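Run:
```python
from rail import *
from workcell import viewer
cs=[viewer.camera("top"),viewer.camera("side")]
for cm in cs:
    w=cloud(cm).reshape(-1,3); d=w[:,:2]-c; x=d@ex;y=d@ey
    m=(abs(x-.002)<.006)&(abs(y)<.12)&(w[:,2]>.145)&(w[:,2]<.17)
    A=np.c_[y[m],np.ones(m.sum())]; k=np.linalg.lstsq(A,w[m,2],rcond=None)[0]
    print('rail top median',np.median(w[m,2]).round(4),'slope deg',np.rad2deg(k[0]).round(2))
for nm,q,D,zr in (('right',-.1,(.12,.02),(.034,.135)),('left',.1,(.12,.02),(.034,.135)),('div',.015,(.11,.012),(.034,.11))):
  print(nm)
  for cm in cs:
    w=cloud(cm).reshape(-1,3); d=w[:,:2]-c; x=d@ex;y=d@ey-q
    m=(abs(x)<.07)&(abs(y)<.024)&(w[:,2]>zr[0])&(w[:,2]<zr[1])
    P=np.c_[x[m],y[m],w[m,2]]
    if len(P)<30: continue
    rect(P); fit(P,*D)
    for lo,hi in ((.035,.06),(.06,.085),(.085,.11),(.11,.135)):
        j=(P[:,2]>lo)&(P[:,2]<hi)&(abs(P[:,0])<.05)
        if j.sum()>8: print('  z',lo,'y pct',(1e3*np.percentile(P[j,1],[5,50,95])).round(1))
```

```text
rail top median 0.1529 slope deg 0.11
rail top median 0.1523 slope deg -0.17
right
 264 c [ 0.0003 -0.0011] size [0.1198 0.0209] longaxis deg 0.11 z [0.0374 0.096  0.1331]
 fit c [ 0.0002 -0.001 ] longaxis 0.13 rms mm 0.06
  z 0.035 y pct [8.5 8.8 9.3]
  z 0.06 y pct [8.3 8.7 9. ]
  z 0.085 y pct [-9.4  8.   8.8]
  z 0.11 y pct [-11.1   2.2   8.6]
 611 c [ 0.0018 -0.0024] size [0.1196 0.0318] longaxis deg 0.47 z [0.0365 0.0827 0.1332]
 fit c [0.0015 0.0011] longaxis 0.43 rms mm 0.59
  z 0.035 y pct [ 4.8  7.8 11.8]
  z 0.06 y pct [ 3.4  7.5 11.2]
  z 0.085 y pct [-5.2  7.2 11.4]
  z 0.11 y pct [-8.6  6.3 10.7]
left
 193 c [ 0.0004 -0.0005] size [0.1194 0.0208] longaxis deg 0.61 z [0.0416 0.1032 0.1344]
 fit c [ 0.0001 -0.0006] longaxis 0.54 rms mm 0.05
  z 0.035 y pct [-11.1 -10.7 -10.3]
  z 0.06 y pct [-10.8 -10.6 -10.1]
  z 0.085 y pct [-10.5  -6.4   8. ]
  z 0.11 y pct [-10.   -1.8   8.9]
 781 c [0.0012 0.0053] size [0.1192 0.0367] longaxis deg -0.01 z [0.0357 0.0817 0.1327]
 fit c [0.0011 0.0036] longaxis 2.66 rms mm 0.98
  z 0.035 y pct [ 5.7  9.  11.3]
  z 0.06 y pct [ 6.1  8.4 11.9]
  z 0.085 y pct [-3.   8.8 11.5]
  z 0.11 y pct [-8.2  8.2 12.9]
div
 145 c [-0.0016 -0.0003] size [0.1086 0.012 ] longaxis deg 0.06 z [0.0503 0.0935 0.0981]
 fit c [-0.0016 -0.0003] longaxis 0.06 rms mm 0.0
  z 0.085 y pct [-5.8 -0.5  5.1]
 355 c [0.     0.0017] size [0.1097 0.0205] longaxis deg 2.28 z [0.0366 0.0769 0.0969]
 fit c [0.0003 0.0017] longaxis 0.41 rms mm 0.59
  z 0.035 y pct [2.1 4.6 7.4]
  z 0.06 y pct [2.  5.2 8.6]
  z 0.085 y pct [-6.1  3.   8.1]
```

Everything checks out: the rail's top is at 152–153 mm, where 152 is expected, and all three boards are upright and centred within about 2 mm. I'll hand the job in.

Run:
```python
from workcell import order,bot
print(bot.get_obs()['clock']); print(order.job_done())
```

```text
42.75
the job is handed in; nothing more can be done
None
```

The tote is dry-fitted and the job is handed in at 42.75 s of the 109 s allowed. Both ends are in the wide grooves, the divider is in the narrow one, and the rail lies in both notches. No verdict was reported.

**Last checks (depth cameras, in the base board's frame):**
- **Ends:** within about 1 mm of their groove centres by the top camera, in line within 1° and upright. Their tops read 140–143 mm up, where 140 mm means fully down; readings ran about 2 mm high throughout.
- **Divider:** within about 2 mm of its groove centre and in line within 1°.
- **Rail:** top at 152–153 mm (152 is fully seated), level within 0.2° and about 2 mm off centre across the board. Its ends stick out equally to within about 2 mm.
- **Bystanders:** the glue bottle and tape measure look untouched in the final pictures. I did not measure their positions.

**Disagreements:**
- **Side camera:** it was noisier than the top camera and differed from it by up to about 4 mm. On the left end it read a 2.7° turn where the top camera read 0.5°. I relied on the top camera.
- **Gripper tilt:** the gripper leaned up to about 4° during the moves because the moves cannot correct tilt. I allowed for that when placing each part. The boards and rail settled flat once pressed down lightly and released.

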